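# Clear the stopper and set the test jaw to the bevel

## Robot

A 6-joint arm with a two-finger parallel gripper is mounted at the origin on the work surface. World frame = base frame: x ahead of the robot, y to its left, z up, the work surface at z = 0. Lengths are in mm, angles in rad, forces in N, time in s.
With the tool pointing down it reaches from about 350 to 775 mm from the base axis. Payload 7.3 kg.
Tool frame: the origin (TCP) lies on the centre line of the jaws, within the pads' length; the fingertips stand 22 mm ahead of it and the grasp point (between the pads) lies 3 mm ahead of it; x points along the fingers, z is the direction in which the jaws open and shut, and the axes are right-handed (so a half turn about x gives the same grasp; the last joint's range is limited). The gripper opens to 92 mm and grips with 3 to 60 N. Pads are 19 mm wide; open, the fingers measure 130 mm over their backs; the gripper's body (75 mm by 190 mm) begins 47 mm behind the grasp point.
Start: joints at [0.986, 0.342, 1.524, -0, 1.275, -0.146], TCP at [223.038, 475.29, 210.441] pointing down, gripper open.
Joint ranges: [-2.53, 2.53], [-0.77, 2.02], [0.04, 2.7], [-1, 4.14], [0.28, 2.66], [-3.11, 3.11]. Speed limits (rad/s): [2.57, 2.57, 3.14, 3.14, 3.14, 3.14].

## Interface

Orientations are given as [roll, pitch, yaw] about the fixed x, y, z axes, in that order (R = Rz(yaw) Ry(pitch) Rx(roll)).
In Python, from plant import readout, imaging, bot gives the robot as it stands.
- The arm moves only by the tool arm_command, never from a script. Its argument "plan" is a list of rows, each an object of numbers: "tx", "ty", "tz": the shift along the tool's x, y, z in cm; "wx", "wy", "wz": the turn, a rotation vector about the tool's x, y, z in rad; "jaw": the opening, from -1 (shut) to 1 (fully open). In form: [{"tx": .., "ty": .., "tz": .., "wx": .., "wy": .., "wz": .., "jaw": ..}, ...]. A call has 1 to 20 rows; each row shifts and turns the commanded pose from where the row before left it, along the tool's axes as they then stand; what a row does not reach is not made up. A row lasts 1/10 s, in which the tool goes at most 50 mm and 8.59 degrees, less where a joint would pass 70% of its speed; a pose out of reach is approached as far as the arm can. A call with a gripper value outside its range is refused whole. The fingers move at their own pace and stop on an object; the grip force is fixed at half the most. Time passes only in rows, so rows that do not move let the fingers close. It gives the time, the measured TCP pose, the force and the opening at its end, in the units of the state.
- readout.get_obs(): the state, without advancing time (a new reading comes with each control period).
- imaging.capture(name): name is "side" or "top" or "wrist"; returns the picture (420x560x3 uint8, blue, green, red); there is no depth.
- imaging.get_calibration(name): a dict with "fx", "fy", "cx", "cy" (pixels), "position" and "rotation" of the camera in the world; the wrist camera has in their place "mount" (4x4, takes a point from camera to tool coordinates, whose origin is the TCP and whose axes are the tool frame's). Camera axes: x right, y up, looking along -z (the intrinsics and any distortion apply to the point x, -y, -z); pixel columns grow to the right and rows downward; lengths in mm; the calibration is good to about 2 mm. The wrist camera is an equidistant fisheye: a pixel r from the principal point sees the ray r / f radians off the axis. A picture is of the moment at which its call begins: read the wrist's pose just before it. get_calibration takes no time and is no camera call.
- bot.close_job(): hands the job in, once; it reports no verdict.
The state is a dict: "time": time; "joint_positions": joint angles; "dq": joint speeds; "tau": joint torques, N m; "tool_pos": TCP position; "tcp_rot": TCP orientation; "contact_force": force on the tool from outside, world axes, zero at the start; "moment": the same for the moment, N m; "grip_width": finger opening in mm.
Only numpy, scipy, OpenCV 4.12 (cv2) and the standard library are available. Lean on these libraries where they do the work, as an engineer would, in place of code of your own. Each camera call takes 0.05 s, during which the arm holds its last target.

## Task

A black rubber stopper stands in the bay of the test fixture, in the way of the long steel lever that turns the test jaw. First, before swinging the lever, take it out and stand it upright in the open steel tray; then swing the lever over towards the bay until, seen from above, it is parallel to the blade of the bevel gauge lying against the fixture. Leave the lever there, and do not disturb the gauge's setting or the loose gear lying about.

Things in the scene. Friction and masses are not known exactly. Their poses are not given: they have to be found in the camera images.
- fixture: Test fixture fixed on the shelf (shelf top 12 mm above the table). Origin on the lever's vertical pivot axis, at the shelf's surface; x, y in its frame, mm: dark base plate x -55 to 125, y -165 to 100, 10 high; pivot hub 40 dia, 66 high; fixed jaw x 39 to 65, y 18 to 54, 59 high; aluminium reference bar x 0 to 260, y 60 to 80, 24 high. The bay is described at bay.
- bay (a point): Middle of the inner face of the bay's steel wall, at the base plate's top; axes as the fixture's. Wall 76 mm long, 6 thick, 48 high above the plate, running along the fixture's direction (0.565, -0.825); the stopper stands on its -x side. Low lips, 10 mm above the plate, stand 35 mm either way along the wall: fingers closing parallel to the wall pass over them.
- lever (a joint): Angle (rad) of the lever about the pivot: 0 = along the fixture's -y, positive = swung towards its +x and the bay (counterclockwise from above). Starts at -0.35 to -0.12; the stopper in the bay blocks it near 0.13; end stop 0.60. Light steady friction (0.25 N m); it stays where it is left. The toothed jaw beyond the pivot is rigid with it.
- lever_tip (a point): Middle of the lever's outer end, 230 mm from the pivot axis, 43 mm above the shelf; its y axis points along the lever to the pivot. The lever is a steel bar 16 mm wide, 36 to 50 mm above the shelf, with a round grip 22 mm dia over the last 50 mm (32 to 54 mm above the shelf). Free space on both sides.
- bevel: Bevel gauge lying fixed on the shelf; origin under the centre of its wooden stock, 120 x 24 x 18 mm, which lies with its long side against the reference bar of the fixture; axes parallel to the fixture's. Not to be moved.
- blade (a joint): Angle in rad of the gauge's steel blade, locked by its brass screw at 0.25 to 0.50; counted like the lever's angle (0 = along the fixture's -y, positive towards its +x), so that the lever is parallel to the blade when both read the same.
- blade_tip (a point): Middle of the free end of the blade (flat strip 18 mm wide, 3 mm thick, 10 mm above the shelf), 160 mm from its screw; its y axis lies along the blade, pointing to the screw.
- stopper: Black rubber stopper, upright, round: 50 mm dia at the foot, 54 mm at the top, 60 mm high, 140 g (varies). Origin at the centre of its underside. At first it stands on the fixture's base plate in the bay, 1 to 3 mm from the wall.
- tray: Open steel tray on the shelf, 160 (its x) x 140 (its y) x 30 mm high, walls 4 mm, floor 4 mm. Origin under its centre. It is heavy and fixed.
- carabiner: Silver oval carabiner lying flat on the shelf, 105 x 58 x 10 mm, origin under its centre. Leave alone.
- clip: Small plastic gate clip lying flat, 68 x 42 x 8 mm, origin under its centre. Leave alone.
- swivel: Grey steel swivel lying flat, two eyes joined by a barrel, 110 x 40 x 20 mm, origin under its centre. Leave alone.
There are look-alikes about, which are no part of the job. Of the things shaped like the stopper, the black one is meant.

How it is judged:
By the outcome, as a careful person would: the job done as asked, in the order asked, and still so for the second after the job is handed in, with the robot touching nothing.
It also fails if it takes over 56 s, if anything falls off the work surface, if the arm or the gripper's body presses on something with over 40 N, if the wrist force passes 120 N, or if a joint passes its speed limit or range.

## Working session

There is one attempt and no reset: what is moved stays moved. The work goes in short steps, Python scripts to look and compute and a tool call to move; the robot and the scene stay as the last step left them, time stands still between calls to the robot, and variables do not carry over. Pictures are saved under pics/ and viewed, and the job is handed in when it is done.

Besides the shell and the picture viewer there is one more tool, called after "Emit:" by a JSON object that holds its "fn" and its "kwargs". arm_command: Moves the arm, as the interface text tells. Its arguments: {"type":"object","properties":{"plan":{"type":"array"}},"required":["plan"]}

```bash
mkdir -p pics; ls; python3 - <<'E'
from plant import readout, imaging, bot
import cv2
print(readout.get_obs())
for n in ("top","side","wrist"):
    c=imaging.get_calibration(n); print(n,c)
    cv2.imwrite(f"pics/{n}0.png",imaging.capture(n))
E
```

```text
pics
{'time': 0.0, 'joint_positions': array([ 9.86004396e-01,  3.42725712e-01,  1.52498382e+00, -1.86139981e-06,
        1.27536302e+00, -1.46002339e-01]), 'dq': array([-0.00132763,  0.00040863, -0.0011038 , -0.00142648, -0.00113577,
       -0.0004593 ]), 'tau': array([-2.58349050e-03, -4.31266594e+01, -2.44199646e+01,  7.14870170e-02,
        5.63182938e-02, -1.96111473e-04]), 'tool_pos': array([222.79879555, 474.9325122 , 209.75499875]), 'tcp_rot': array([ 2.99679307,  1.56931643, -2.15438496]), 'contact_force': array([-0.20158913, -0.16873261, -0.04927123]), 'moment': array([ 0.01790558, -0.0092655 , -0.05059745]), 'grip_width': 91.722689785711}
top {'fx': 391.5071332255939, 'fy': 391.5071332255939, 'cx': 284.69739238069815, 'cy': 206.48910604409926, 'position': array([ 419.21625822,   -6.05114081, 1113.08188136]), 'rotation': array([ 0.09004598,  0.02281752, -1.57721207])}
side {'fx': 422.6389911049358, 'fy': 422.6389911049358, 'cx': 273.01823852038405, 'cy': 208.01647348226382, 'position': array([369.52158748, 657.78410354, 760.52776903]), 'rotation': array([ 0.77338884,  0.01384157, -2.95006931])}
wrist {'fx': 325.19226210127806, 'fy': 325.19226210127806, 'cx': 274.7820491370233, 'cy': 211.61016599136622, 'mount': array([[ 8.47819337e-04,  2.50564559e-01, -9.68099521e-01,
        -1.73269850e+02],
       [ 1.08722441e-03,  9.68099066e-01,  2.50565393e-01,
         6.71612137e+01],
       [ 9.99999050e-01, -1.26497561e-03,  5.48353204e-04,
        -1.21174276e-02],
       [ 0.00000000e+00,  0.00000000e+00,  0.00000000e+00,
         1.00000000e+00]])}
```

View pics/top0.png

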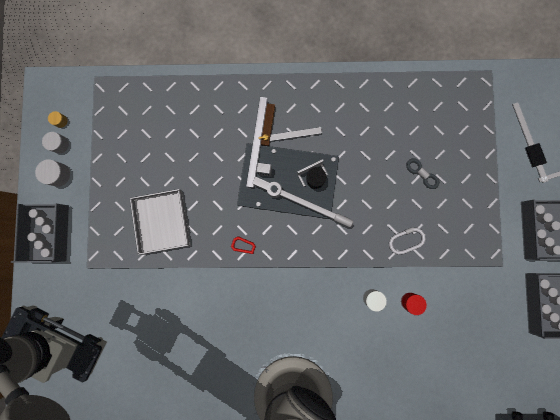

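View pics/side0.png

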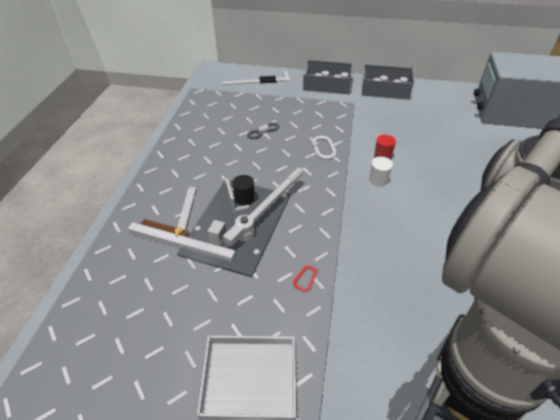

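View pics/wrist0.png

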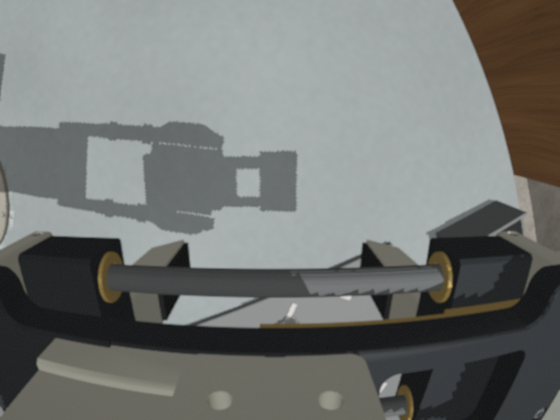

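Top view: lever from the hub (274,188) to its tip (351,224), black stopper (317,178), tray about (160,222), bevel blade (272,138)-(321,130), carabiner, clip and swivel clear. Enlarging.

```bash
cat > h.py <<'E'
import numpy as np, cv2
from scipy.spatial.transform import Rotation as R
from plant import readout, imaging
def cam(n):
    c=imaging.get_calibration(n); r=R.from_euler('xyz',c['rotation']).as_matrix()
    return c,r,np.array(c['position'])
def proj(n,P):
    c,r,p=cam(n); q=(np.atleast_2d(P)-p)@r
    return np.c_[c['cx']+c['fx']*q[:,0]/-q[:,2], c['cy']+c['fy']*-q[:,1]/-q[:,2]]
def unproj(n,uv,z):
    c,r,p=cam(n); uv=np.atleast_2d(uv).astype(float)
    d=np.c_[(uv[:,0]-c['cx'])/c['fx'],-(uv[:,1]-c['cy'])/c['fy'],-np.ones(len(uv))]@r.T
    return p+d*((z-p[2])/d[:,2])[:,None]
def crop(im,x0,y0,x1,y1,s,name):
    o=cv2.resize(im[y0:y1,x0:x1],None,fx=s,fy=s,interpolation=cv2.INTER_CUBIC)
    for x in range((x0+9)//10*10,x1,10):
        cv2.putText(o,str(x),((x-x0)*s,8),0,.32,(0,255,255)); cv2.line(o,((x-x0)*s,10),((x-x0)*s,16),(0,255,255))
    for y in range((y0+9)//10*10,y1,10):
        cv2.putText(o,str(y),(0,(y-y0)*s+4),0,.32,(0,255,255)); cv2.line(o,(22,(y-y0)*s),(28,(y-y0)*s),(0,255,255))
    cv2.imwrite(f'pics/{name}.png',o)
E
python3 - <<'E'
from h import *
t=cv2.imread('pics/top0.png'); s=cv2.imread('pics/side0.png')
crop(t,235,90,365,190,6,'t_a'); crop(t,235,140,365,240,6,'t_b'); crop(t,120,180,200,260,7,'t_c'); crop(s,120,160,320,290,4,'s_a')
E
```

```text
(no output)
```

View pics/t_a.png

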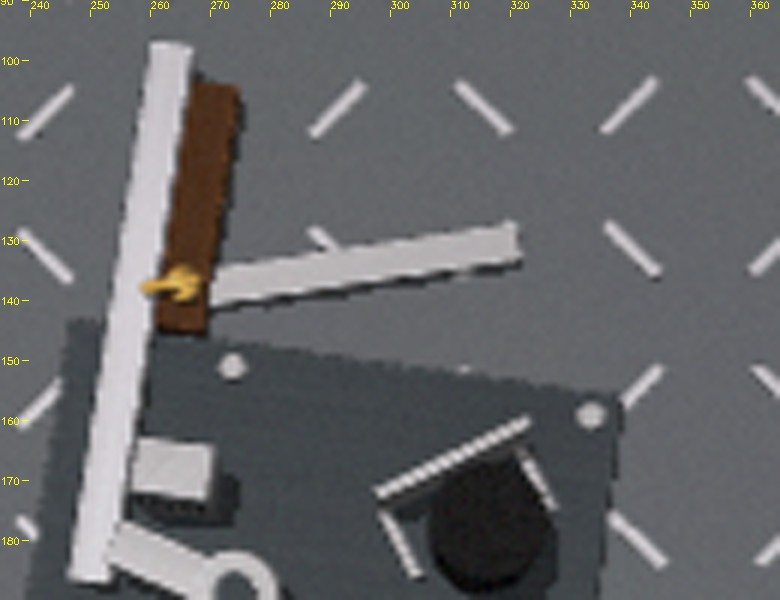

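View pics/t_b.png

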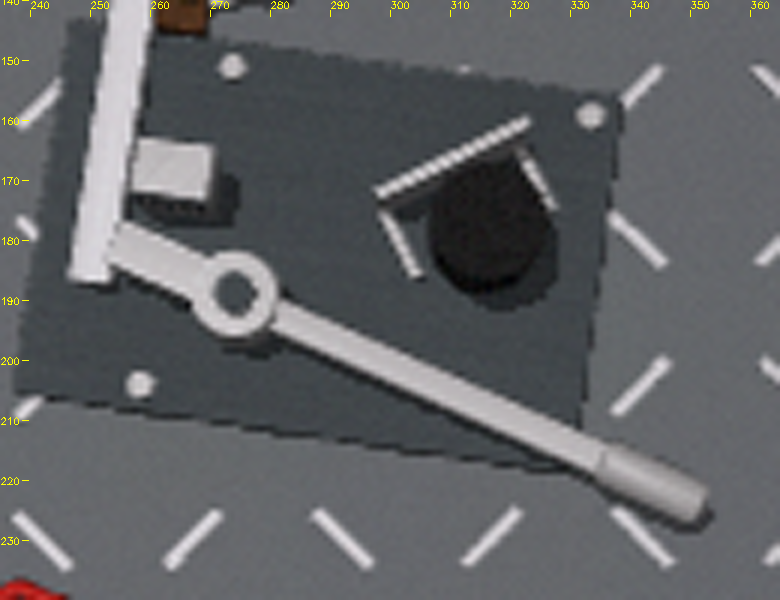

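View pics/t_c.png

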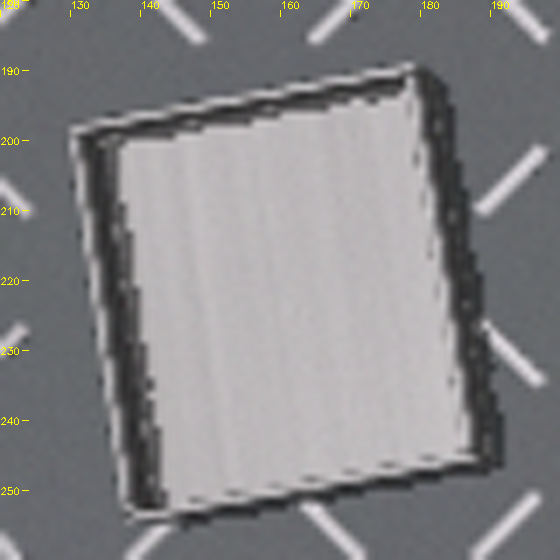

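View pics/s_a.png

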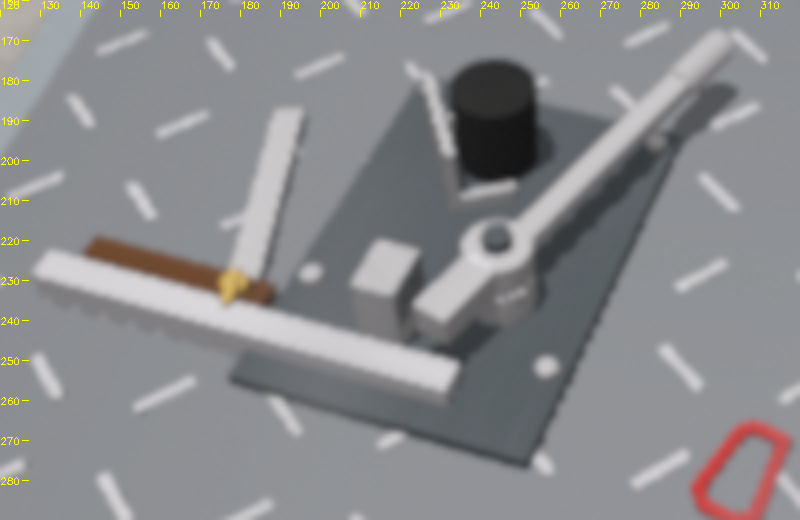

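```bash
cat > fit.py <<'E'
from h import *
from scipy.optimize import least_squares
a=lambda L:np.array(L,float)/6+[235,90]; b=lambda L:np.array(L,float)/6+[235,140]; s=lambda L:np.array(L,float)/4+[120,160]
F=[(260,80,24),(260,60,24),(0,80,24),(0,60,24),(125,100,10),(125,-165,10),(-55,100,10),(-55,-165,10),(0,0,66)]
T=np.vstack([a([(151,42),(193,48),(67,578),(112,583),(70,320),(622,400)]),b([(15,390),(580,476),(236,293)])])
G=[(260,80,24),(0,80,24),(0,60,24),(-55,100,10),(0,0,66)]
S=s([(35,262),(440,385),(460,365),(232,372),(497,236)])  # approx, side
S_F=[(260,80,24),(0,80,24),(0,60,24),(125,100,10),(0,0,66)]
def W(p,Q):
    Q=np.array(Q,float);c,s_=np.cos(p[2]),np.sin(p[2])
    return np.c_[p[0]+c*Q[:,0]-s_*Q[:,1],p[1]+s_*Q[:,0]+c*Q[:,1],Q[:,2]+12]
def fit(use):
    def r(p):
        o=[]
        if 't' in use:o.append((proj('top',W(p,F))-T).ravel())
        if 's' in use:o.append((proj('side',W(p,S_F))-S).ravel())
        return np.concatenate(o)
    q=least_squares(r,[460,30,-.1],loss='soft_l1'); return q.x,r(q.x)
if __name__=='__main__':
    for u in('t','s','ts'):
        p,r=fit(u); print(u,p,np.round(r.reshape(-1,2),1).tolist())
    p,_=fit('t')
    def loc(P):
        c,s_=np.cos(p[2]),np.sin(p[2]); d=P[:,:2]-p[:2]; return np.c_[c*d[:,0]+s_*d[:,1],-s_*d[:,0]+c*d[:,1]]
    def ang(P): d=P[1]-P[0]; return np.arctan2(d[0],-d[1])
    for nm,L in(('up',[(212,270),(515,228)]),('lo',[(212,304),(518,263)])):
        print('blade',nm,ang(loc(unproj('top',a(L),25))))
    print('blade side',[ang(loc(unproj('side',s(L),25))) for L in([(235,262),(276,110)],[(266,262),(302,113)])])
    for nm,L in(('up',[(285,300),(600,437)]),('lo',[(275,325),(590,466)])):
        print('lever',nm,ang(loc(unproj('top',b(L),62))))
    print('tip',loc(unproj('top',b([(700,506)]),58)), ang(np.vstack([[0,0],loc(unproj('top',b([(700,506)]),58))])))
    print('stopper top',unproj('top',a([(490,521)]),82),loc(unproj('top',a([(490,521)]),82)), 'side',loc(unproj('side',s([(494,85)]),82)))
    wl=loc(unproj('top',a([(375,490),(528,419),(385,498),(530,428)]),70)); print('wall',wl)
    tc=np.array([(73,130),(417,66),(500,462),(128,517)])/7+[120,180]; tw=unproj('top',tc,42);print('tray',tw,tw.mean(0))
E
python3 fit.py
```

```text
t [ 5.60793608e+02  4.48372954e+01 -1.50419387e-01] [[0.2, -0.2], [0.2, -0.3], [0.3, 0.4], [-0.1, 0.5], [0.1, -0.0], [0.7, -0.7], [-0.4, 0.7], [-0.8, -0.3], [-0.2, -0.2]]
s [ 5.61023463e+02  4.90620363e+01 -1.80165713e-01] [[0.3, 0.4], [0.7, 1.3], [-0.4, -0.5], [-1.5, -0.7], [0.3, -0.2]]
ts [ 5.61247788e+02  4.58291215e+01 -1.56013799e-01] [[0.4, -0.4], [0.3, -0.5], [-0.0, 0.1], [-0.4, 0.3], [0.1, -0.3], [0.5, -0.5], [-0.9, 0.3], [-1.3, -0.1], [-0.6, -0.3], [-0.1, 1.5], [1.8, 0.4], [0.5, -1.5], [-0.8, -0.5], [0.6, -1.3]]
blade up 0.2782793532355686
blade lo 0.27379809817478096
blade side [np.float64(0.2967644804179092), np.float64(0.30493495521420066)]
lever up -0.27144257046341536
lever lo -0.28143118454143234
tip [[ -63.67091092 -218.98142348]] -0.2829577837185308
stopper top [[590.91654279 -68.62701538  82.        ]] [[  46.7857408  -107.66910188]] side [[  47.00814352 -105.22009051]]
wall [[  55.61146562  -55.0983005 ]
 [  97.20588763 -118.66747783]
 [  52.63714461  -60.05407974]
 [  93.26054175 -120.10999621]]
tray [[541.82004808 446.25303634  42.        ]
 [566.12363694 309.32374302  42.        ]
 [409.66495518 273.86199785  42.        ]
 [389.13707783 420.0396214   42.        ]] [476.68642951 362.36959965  42.        ]
```

```bash
cat >> h.py <<'E'
def pose():
    o=readout.get_obs(); return np.array(o['tool_pos']),R.from_euler('xyz',o['tcp_rot']).as_matrix(),o
def target(P,zang):
    """tool x down, tool z horizontal along angle zang; returns delta in tool frame (cm, rotvec)"""
    p,r,o=pose(); best=None
    for s in(0,np.pi):
        z=np.array([np.cos(zang+s),np.sin(zang+s),0]); x=np.array([0,0,-1.]); Q=np.c_[x,np.cross(z,x),z]
        rv=R.from_matrix(r.T@Q).as_rotvec()
        if best is None or np.linalg.norm(rv)<np.linalg.norm(best):best=rv
    print('t',o['time'],'pos',p.round(1),'F',np.round(o['contact_force'],1),'w',round(o['grip_width'],1),'q',np.round(o['joint_positions'],2))
    print('tool axes',r.round(3).tolist()); print('shift cm',((r.T@(np.array(P)-p))/10).round(2),'rotvec',best.round(3))
def wproj(P,p,r):
    c=imaging.get_calibration('wrist'); M=np.array(c['mount']); q=(np.atleast_2d(P)-p)@r
    q=(q-M[:3,3])@M[:3,:3]; v=np.c_[q[:,0],-q[:,1],-q[:,2]]; n=np.hypot(v[:,0],v[:,1]); th=np.arctan2(n,v[:,2])
    return np.c_[c['cx']+c['fx']*th*v[:,0]/n,c['cy']+c['fy']*th*v[:,1]/n]
def wray(uv,p,r,z):
    c=imaging.get_calibration('wrist'); M=np.array(c['mount']); d=(np.atleast_2d(uv)-[c['cx'],c['cy']])/c['fx']; th=np.linalg.norm(d,axis=1)
    v=np.c_[d*(np.sin(th)/th)[:,None],np.cos(th)]; v=np.c_[v[:,0],-v[:,1],-v[:,2]]
    D=v@M[:3,:3].T@r.T; O=p+r@M[:3,3]; return O+D*((z-O[2])/D[:,2])[:,None]
E
python3 -c "
from h import *
target([590.9,-68.6,200],-1.122)"
```

```text
t 0.15 pos [222.9 475.  209.9] F [ 0.1 -1.  -0.5] w 91.8 q [ 0.99  0.34  1.52 -0.    1.28 -0.15]
tool axes [[-0.001, -0.905, 0.425], [-0.001, 0.425, 0.905], [-1.0, 0.0, -0.001]]
shift cm [  1.02 -56.41 -33.57] rotvec [-0.888 -0.001 -0.001]
```

Emit:
{"fn": "arm_command", "kwargs": {"plan": [{"tx":0,"ty":-1.0,"tz":-0.6,"jaw":1},{"ty":-2.2,"tz":-1.3,"jaw":1},{"ty":-3.1,"tz":-1.85,"jaw":1},{"ty":-3.1,"tz":-1.85,"jaw":1},{"ty":-3.1,"tz":-1.85,"jaw":1},{"ty":-3.1,"tz":-1.85,"jaw":1},{"ty":-3.1,"tz":-1.85,"jaw":1},{"ty":-3.1,"tz":-1.85,"jaw":1},{"ty":-3.1,"tz":-1.85,"jaw":1},{"ty":-3.1,"tz":-1.85,"jaw":1},{"ty":-3.1,"tz":-1.85,"jaw":1},{"ty":-3.1,"tz":-1.85,"jaw":1},{"ty":-3.1,"tz":-1.85,"jaw":1},{"ty":-3.1,"tz":-1.85,"jaw":1},{"ty":-3.1,"tz":-1.85,"jaw":1},{"ty":-3.1,"tz":-1.85,"jaw":1},{"ty":-3.1,"tz":-1.85,"jaw":1},{"ty":-3.1,"tz":-1.85,"jaw":1},{"ty":-2.2,"tz":-1.3,"jaw":1},{"ty":-1.2,"tz":-0.7,"jaw":1}]}}

```text
invalid input at $.plan[0]: expected keys tx, ty, tz, wx, wy, wz, jaw
```

Emit:
{"fn": "arm_command", "kwargs": {"plan": [{"wx":-0.05,"jaw":1},{"wx":-0.11,"jaw":1},{"wx":-0.11,"jaw":1},{"wx":-0.11,"jaw":1},{"wx":-0.11,"jaw":1},{"wx":-0.11,"jaw":1},{"wx":-0.11,"jaw":1},{"wx":-0.11,"jaw":1},{"wx":-0.068,"jaw":1},{"wx":0,"jaw":1}]}}

```text
invalid input at $.plan[0]: expected keys tx, ty, tz, wx, wy, wz, jaw
```

```bash
python3 -c "
from h import *
target([590.9,-68.6,200],-1.122)
p,r,o=pose()
cv2.imwrite('pics/w1.png',imaging.capture('wrist')); np.savez('w1.npz',p=p,r=r)
"
```

```text
t 0.15 pos [222.9 475.  209.9] F [ 0.1 -1.  -0.5] w 91.8 q [ 0.99  0.34  1.52 -0.    1.28 -0.15]
tool axes [[-0.001, -0.905, 0.425], [-0.001, 0.425, 0.905], [-1.0, 0.0, -0.001]]
shift cm [  1.02 -56.41 -33.57] rotvec [-0.888 -0.001 -0.001]
```

View pics/w1.png

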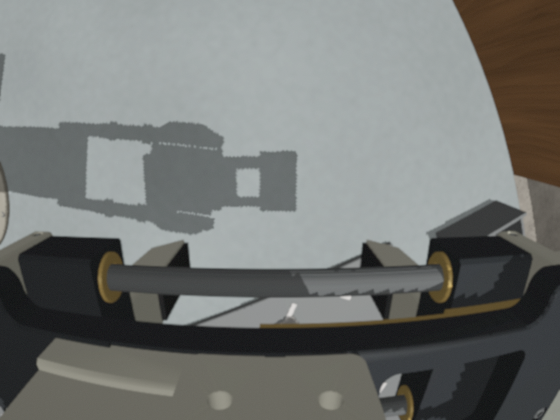

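The call needs all keys in every row; nothing moved (the picture is unchanged). Repeating with full rows.

Emit:
{"fn": "arm_command", "kwargs": {"plan": [{"tx":0,"ty":-1.0,"tz":-0.6,"wx":0,"wy":0,"wz":0,"jaw":1},{"tx":0,"ty":-2.2,"tz":-1.3,"wx":0,"wy":0,"wz":0,"jaw":1},{"tx":0,"ty":-3.1,"tz":-1.85,"wx":0,"wy":0,"wz":0,"jaw":1},{"tx":0,"ty":-3.1,"tz":-1.85,"wx":0,"wy":0,"wz":0,"jaw":1},{"tx":0,"ty":-3.1,"tz":-1.85,"wx":0,"wy":0,"wz":0,"jaw":1},{"tx":0,"ty":-3.1,"tz":-1.85,"wx":0,"wy":0,"wz":0,"jaw":1},{"tx":0,"ty":-3.1,"tz":-1.85,"wx":0,"wy":0,"wz":0,"jaw":1},{"tx":0,"ty":-3.1,"tz":-1.85,"wx":0,"wy":0,"wz":0,"jaw":1},{"tx":0,"ty":-3.1,"tz":-1.85,"wx":0,"wy":0,"wz":0,"jaw":1},{"tx":0,"ty":-3.1,"tz":-1.85,"wx":0,"wy":0,"wz":0,"jaw":1},{"tx":0,"ty":-3.1,"tz":-1.85,"wx":0,"wy":0,"wz":0,"jaw":1},{"tx":0,"ty":-3.1,"tz":-1.85,"wx":0,"wy":0,"wz":0,"jaw":1},{"tx":0,"ty":-3.1,"tz":-1.85,"wx":0,"wy":0,"wz":0,"jaw":1},{"tx":0,"ty":-3.1,"tz":-1.85,"wx":0,"wy":0,"wz":0,"jaw":1},{"tx":0,"ty":-3.1,"tz":-1.85,"wx":0,"wy":0,"wz":0,"jaw":1},{"tx":0,"ty":-3.1,"tz":-1.85,"wx":0,"wy":0,"wz":0,"jaw":1},{"tx":0,"ty":-3.1,"tz":-1.85,"wx":0,"wy":0,"wz":0,"jaw":1},{"tx":0,"ty":-3.1,"tz":-1.85,"wx":0,"wy":0,"wz":0,"jaw":1},{"tx":0,"ty":-2.2,"tz":-1.3,"wx":0,"wy":0,"wz":0,"jaw":1},{"tx":0,"ty":-1.2,"tz":-0.7,"wx":0,"wy":0,"wz":0,"jaw":1}]}}

```text
time: 2.2
tool_pos: [589.8, -69.3, 210.0]
tcp_rot: [2.491, 1.57, -2.663]
contact_force: [-0.1, 0.1, 0.4]
grip_width: 91.9
```

Emit:
{"fn": "arm_command", "kwargs": {"plan": [{"tx":0,"ty":0,"tz":0,"wx":-0.05,"wy":0,"wz":0,"jaw":1},{"tx":0,"ty":0,"tz":0,"wx":-0.11,"wy":0,"wz":0,"jaw":1},{"tx":0,"ty":0,"tz":0,"wx":-0.11,"wy":0,"wz":0,"jaw":1},{"tx":0,"ty":0,"tz":0,"wx":-0.11,"wy":0,"wz":0,"jaw":1},{"tx":0,"ty":0,"tz":0,"wx":-0.11,"wy":0,"wz":0,"jaw":1},{"tx":0,"ty":0,"tz":0,"wx":-0.11,"wy":0,"wz":0,"jaw":1},{"tx":0,"ty":0,"tz":0,"wx":-0.11,"wy":0,"wz":0,"jaw":1},{"tx":0,"ty":0,"tz":0,"wx":-0.11,"wy":0,"wz":0,"jaw":1},{"tx":0,"ty":0,"tz":0,"wx":-0.068,"wy":0,"wz":0,"jaw":1},{"tx":0,"ty":0,"tz":0,"wx":0,"wy":0,"wz":0,"jaw":1}]}}

```text
time: 3.2
tool_pos: [589.0, -66.4, 210.5]
tcp_rot: [0.474, 1.57, 2.495]
contact_force: [1.3, -0.1, 0.1]
grip_width: 91.7
```

```bash
python3 -c "
from h import *
target([590.9,-68.6,200],-1.122)
p,r,o=pose()
cv2.imwrite('pics/w2.png',imaging.capture('wrist')); np.savez('w2.npz',p=p,r=r)
"
```

```text
t 3.2 pos [589.  -66.4 210.5] F [ 1.3 -0.1  0.1] w 91.7 q [-0.24  0.47  1.33  0.    1.35 -2.26]
tool axes [[-0.0, -0.9, -0.435], [0.0, -0.435, 0.9], [-1.0, 0.0, 0.0]]
shift cm [ 1.05 -0.08 -0.28] rotvec [ 0.001  0.    -0.   ]
```

View pics/w2.png

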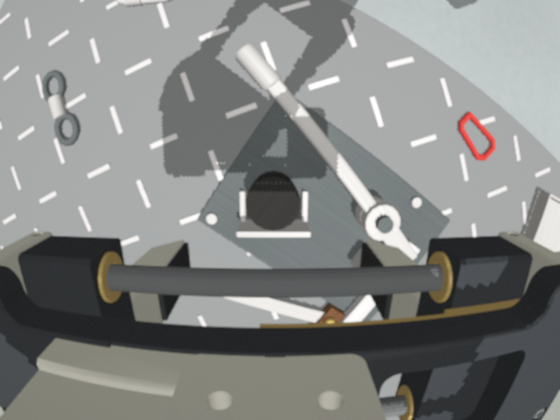

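Wrist view: stopper (272,200) between the lips (242/304,205), wall below it at row 235, jaws' axis parallel to the wall. Enlarging to measure.

```bash
python3 -c "
from h import *
im=cv2.imread('pics/w2.png'); crop(np.clip(im.astype(float)*2.,0,255).astype('uint8'),210,150,340,250,6,'w2_a')
d=np.load('w2.npz');p,r=d['p'],d['r']
print(wproj([[590.9,-68.6,82],[590.9,-68.6,22]],p,r))"
```

```text
[[271.84232519 201.51811673]
 [272.32224465 189.87932308]]
```

View pics/w2_a.png

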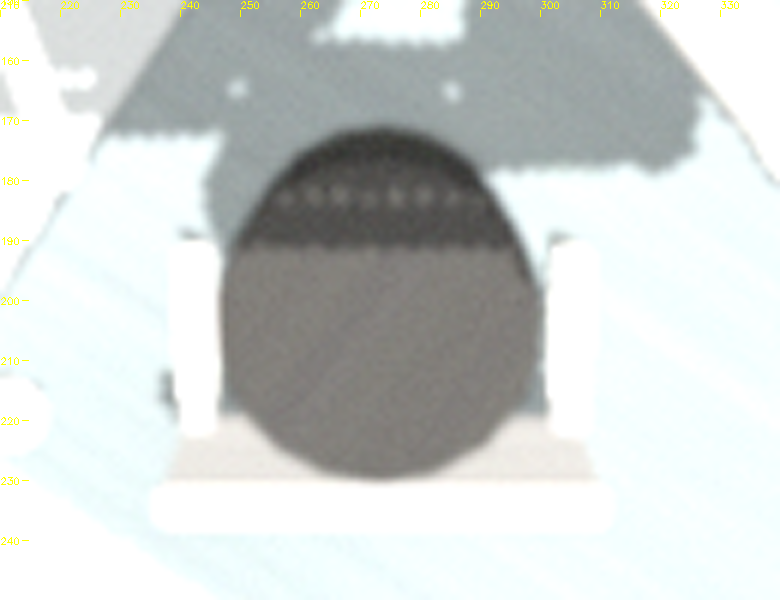

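Emit:
{"fn": "arm_command", "kwargs": {"plan": [{"tx":1.0,"ty":-0.15,"tz":-0.07,"wx":0,"wy":0,"wz":0,"jaw":1},{"tx":2.0,"ty":-0.13,"tz":-0.07,"wx":0,"wy":0,"wz":0,"jaw":1},{"tx":2.0,"ty":0,"tz":0,"wx":0,"wy":0,"wz":0,"jaw":1},{"tx":2.0,"ty":0,"tz":0,"wx":0,"wy":0,"wz":0,"jaw":1},{"tx":2.0,"ty":0,"tz":0,"wx":0,"wy":0,"wz":0,"jaw":1},{"tx":2.0,"ty":0,"tz":0,"wx":0,"wy":0,"wz":0,"jaw":1},{"tx":1.5,"ty":0,"tz":0,"wx":0,"wy":0,"wz":0,"jaw":1},{"tx":1.0,"ty":0,"tz":0,"wx":0,"wy":0,"wz":0,"jaw":1},{"tx":0.7,"ty":0,"tz":0,"wx":0,"wy":0,"wz":0,"jaw":1},{"tx":0.5,"ty":0,"tz":0,"wx":0,"wy":0,"wz":0,"jaw":1},{"tx":0,"ty":0,"tz":0,"wx":0,"wy":0,"wz":0,"jaw":1}]}}

```text
time: 4.35
tool_pos: [592.5, -66.7, 63.1]
tcp_rot: [0.628, 1.57, 2.648]
contact_force: [0.4, -0.9, -0.3]
grip_width: 92.1
```

```bash
python3 -c "
from h import *
target([590.9,-68.6,62],-1.122)
cv2.imwrite('pics/w3.png',imaging.capture('wrist'))
"
```

```text
t 4.35 pos [592.5 -66.7  63.1] F [ 0.4 -0.9 -0.3] w 92.1 q [-0.24  0.62  1.51  0.    1.02 -2.26]
tool axes [[-0.0, -0.901, -0.434], [0.0, -0.434, 0.901], [-1.0, 0.0, 0.0]]
shift cm [ 0.11  0.22 -0.1 ] rotvec [ 0.  0. -0.]
```

View pics/w3.png

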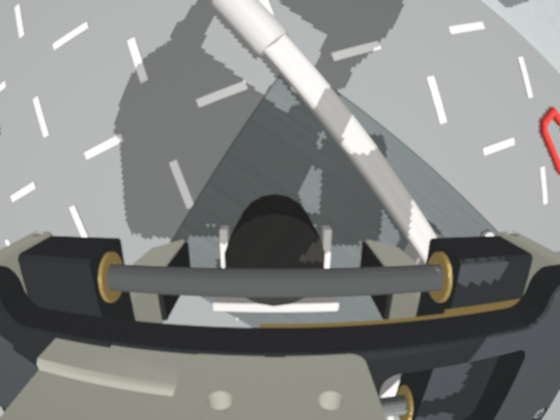

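Stopper (276,255) is between the fingers with free room on both sides. Closing, then lifting.

Emit:
{"fn": "arm_command", "kwargs": {"plan": [{"tx":0,"ty":0,"tz":0,"wx":0,"wy":0,"wz":0,"jaw":-1},{"tx":0,"ty":0,"tz":0,"wx":0,"wy":0,"wz":0,"jaw":-1},{"tx":0,"ty":0,"tz":0,"wx":0,"wy":0,"wz":0,"jaw":-1},{"tx":0,"ty":0,"tz":0,"wx":0,"wy":0,"wz":0,"jaw":-1},{"tx":0,"ty":0,"tz":0,"wx":0,"wy":0,"wz":0,"jaw":-1},{"tx":0,"ty":0,"tz":0,"wx":0,"wy":0,"wz":0,"jaw":-1},{"tx":0,"ty":0,"tz":0,"wx":0,"wy":0,"wz":0,"jaw":-1},{"tx":0,"ty":0,"tz":0,"wx":0,"wy":0,"wz":0,"jaw":-1},{"tx":0,"ty":0,"tz":0,"wx":0,"wy":0,"wz":0,"jaw":-1},{"tx":0,"ty":0,"tz":0,"wx":0,"wy":0,"wz":0,"jaw":-1}]}}

```text
time: 5.4
tool_pos: [592.7, -66.8, 63.5]
tcp_rot: [-2.196, 1.571, -0.176]
contact_force: [0.3, -1.2, 1.2]
grip_width: 50.3
```

Emit:
{"fn": "arm_command", "kwargs": {"plan": [{"tx":0,"ty":0,"tz":0,"wx":0,"wy":0,"wz":0,"jaw":-1},{"tx":-0.3,"ty":0,"tz":0,"wx":0,"wy":0,"wz":0,"jaw":-1},{"tx":-0.6,"ty":0,"tz":0,"wx":0,"wy":0,"wz":0,"jaw":-1},{"tx":-1.1,"ty":0,"tz":0,"wx":0,"wy":0,"wz":0,"jaw":-1},{"tx":-1.5,"ty":0,"tz":0,"wx":0,"wy":0,"wz":0,"jaw":-1},{"tx":-1.5,"ty":0,"tz":0,"wx":0,"wy":0,"wz":0,"jaw":-1},{"tx":-2.0,"ty":0,"tz":0,"wx":0,"wy":0,"wz":0,"jaw":-1},{"tx":-2.0,"ty":0,"tz":0,"wx":0,"wy":0,"wz":0,"jaw":-1},{"tx":-2.0,"ty":0,"tz":0,"wx":0,"wy":0,"wz":0,"jaw":-1},{"tx":-1.0,"ty":0,"tz":0,"wx":0,"wy":0,"wz":0,"jaw":-1},{"tx":0,"ty":0,"tz":0,"wx":0,"wy":0,"wz":0,"jaw":-1}]}}

```text
time: 6.5
tool_pos: [593.4, -66.9, 185.4]
tcp_rot: [-2.22, 1.567, -0.2]
contact_force: [-0.1, 1.5, -1.2]
grip_width: 50.8
```

```bash
python3 -c "
from h import *
cv2.imwrite('pics/w4.png',imaging.capture('wrist'))
cv2.imwrite('pics/s4.png',imaging.capture('side'))
target([476.7,362.4,170],-0.17+1.57)
target([476.7,362.4,170],-1.12)
"
```

```text
t 6.6 pos [592.2 -66.6 182.9] F [ 0.1 -0.2 -1.2] w 50.6 q [-0.24  0.49  1.36  0.    1.29 -2.26]
tool axes [[-0.001, -0.901, -0.434], [0.0, -0.434, 0.901], [-1.0, 0.001, 0.001]]
shift cm [ 1.31 -8.23 43.66] rotvec [ 0.62   0.    -0.001]
t 6.6 pos [592.2 -66.6 182.9] F [ 0.1 -0.2 -1.2] w 50.6 q [-0.24  0.49  1.36  0.    1.29 -2.26]
tool axes [[-0.001, -0.901, -0.434], [0.0, -0.434, 0.901], [-1.0, 0.001, 0.001]]
shift cm [ 1.31 -8.23 43.66] rotvec [-0.002  0.001 -0.001]
```

View pics/w4.png

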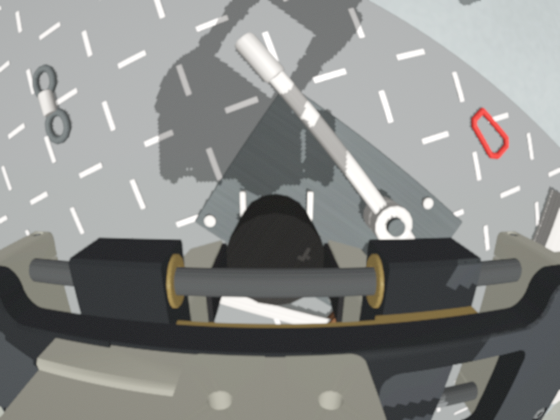

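View pics/s4.png

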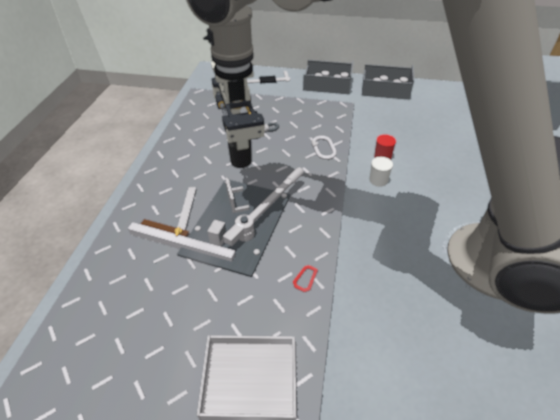

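Stopper is held in the jaws, hanging upright, bay empty. Carrying it to the tray.

Emit:
{"fn": "arm_command", "kwargs": {"plan": [{"tx":0,"ty":-0.2,"tz":1.0,"wx":0,"wy":0,"wz":0,"jaw":-1},{"tx":0,"ty":-0.4,"tz":2.0,"wx":0,"wy":0,"wz":0,"jaw":-1},{"tx":0,"ty":-0.5,"tz":2.7,"wx":0,"wy":0,"wz":0,"jaw":-1},{"tx":0,"ty":-0.5,"tz":2.7,"wx":0,"wy":0,"wz":0,"jaw":-1},{"tx":0,"ty":-0.5,"tz":2.7,"wx":0,"wy":0,"wz":0,"jaw":-1},{"tx":0,"ty":-0.5,"tz":2.7,"wx":0,"wy":0,"wz":0,"jaw":-1},{"tx":0,"ty":-0.5,"tz":2.7,"wx":0,"wy":0,"wz":0,"jaw":-1},{"tx":0,"ty":-0.5,"tz":2.7,"wx":0,"wy":0,"wz":0,"jaw":-1},{"tx":0,"ty":-0.5,"tz":2.7,"wx":0,"wy":0,"wz":0,"jaw":-1},{"tx":0,"ty":-0.5,"tz":2.7,"wx":0,"wy":0,"wz":0,"jaw":-1},{"tx":0,"ty":-0.5,"tz":2.7,"wx":0,"wy":0,"wz":0,"jaw":-1},{"tx":0,"ty":-0.5,"tz":2.7,"wx":0,"wy":0,"wz":0,"jaw":-1},{"tx":0,"ty":-0.5,"tz":2.7,"wx":0,"wy":0,"wz":0,"jaw":-1},{"tx":0,"ty":-0.5,"tz":2.7,"wx":0,"wy":0,"wz":0,"jaw":-1},{"tx":0,"ty":-0.5,"tz":2.7,"wx":0,"wy":0,"wz":0,"jaw":-1},{"tx":0,"ty":-0.5,"tz":2.7,"wx":0,"wy":0,"wz":0,"jaw":-1},{"tx":0,"ty":-0.4,"tz":1.9,"wx":0,"wy":0,"wz":0,"jaw":-1},{"tx":0,"ty":-0.2,"tz":1.0,"wx":0,"wy":0,"wz":0,"jaw":-1},{"tx":0,"ty":0,"tz":0,"wx":0,"wy":0,"wz":0,"jaw":-1}]}}

```text
time: 8.5
tool_pos: [475.6, 363.5, 182.6]
tcp_rot: [1.479, 1.569, -2.782]
contact_force: [-0.1, -0.0, -1.8]
grip_width: 50.3
```

```bash
python3 -c "
from h import *
p,r,o=pose()
cv2.imwrite('pics/w5.png',imaging.capture('wrist'))
target([476.7,362.4,61],-1.12)
print(wproj([[541.8,446.2,42],[566,309.3,42],[409.7,273.9,42],[389,420,42]],p,r))
"
```

```text
t 8.55 pos [476.1 362.5 182.8] F [-0.5  0.2 -0.7] w 50.4 q [ 0.52  0.5   1.35 -0.    1.29 -1.5 ]
tool axes [[-0.001, -0.9, -0.435], [-0.001, -0.435, 0.9], [-1.0, 0.001, -0.0]]
shift cm [12.18 -0.06 -0.03] rotvec [-0.001 -0.    -0.001]
[[316.76304636 284.92674886]
 [191.49073924 251.81585789]
 [220.81727947  98.40773553]
 [364.89049292 145.82769417]]
```

View pics/w5.png

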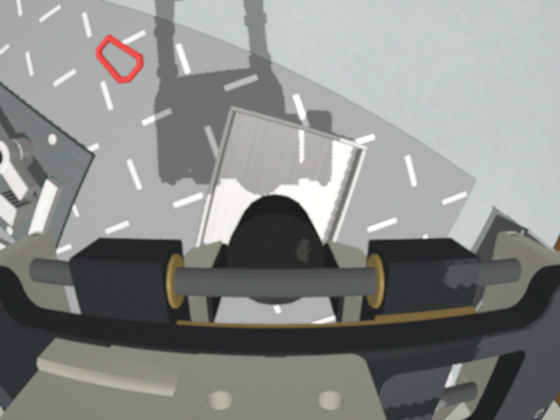

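```bash
python3 -c "
from h import *
p,r,o=pose()
w=wray([[231,108],[364,149]],p,r,42);print(w,np.linalg.norm(w[0]-w[1]))
tc=np.array([(73,130),(417,66),(470,458),(128,517)])/7+[120,180]; t=unproj('top',tc,42);print(t,t.mean(0),np.linalg.norm(np.roll(t,-1,0)-t,axis=1))
d=(w[1]-w[0])/np.linalg.norm(w[1]-w[0]); n=np.array([-d[1],d[0],0]); n*=np.sign(n[0]); print('ctr',w.mean(0)+n*70,w.mean(0)+n*80)
crop(cv2.imread('pics/s4.png'),190,325,310,420,6,'s4c')
"
```

```text
[[414.63923895 286.01846894  42.        ]
 [392.82241448 419.73761209  42.        ]] 135.48720631526248
[[541.82004808 446.25303634  42.        ]
 [566.12363694 309.32374302  42.        ]
 [411.29516144 285.68943575  42.        ]
 [389.13707783 420.0396214   42.        ]] [477.09398107 365.32645913  42.        ] [139.06939203 156.62195666 136.16516829 154.91685681]
ctr [472.8173499  364.14978901  42.        ] [482.68685321 365.76003879  42.        ]
```

View pics/s4c.png

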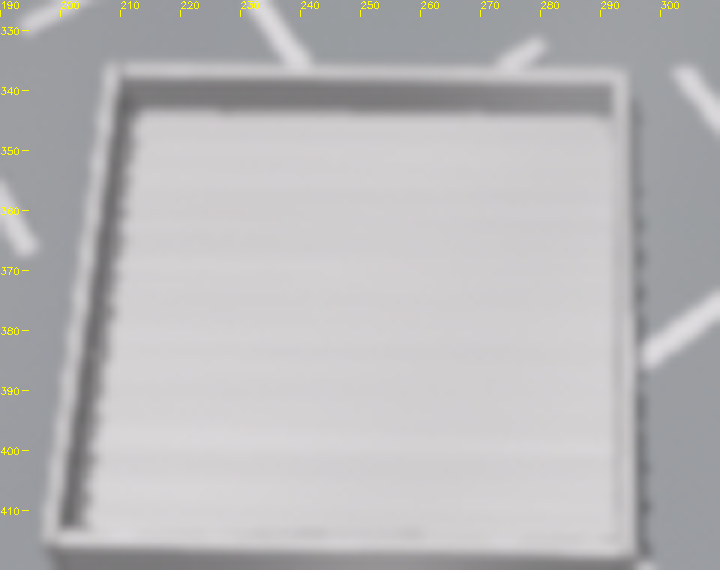

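Tray centre corrected to about (479,365). Lowering.

Emit:
{"fn": "arm_command", "kwargs": {"plan": [{"tx":0.8,"ty":-0.2,"tz":0.06,"wx":0,"wy":0,"wz":0,"jaw":-1},{"tx":1.6,"ty":-0.2,"tz":0.06,"wx":0,"wy":0,"wz":0,"jaw":-1},{"tx":2.0,"ty":0,"tz":0,"wx":0,"wy":0,"wz":0,"jaw":-1},{"tx":2.0,"ty":0,"tz":0,"wx":0,"wy":0,"wz":0,"jaw":-1},{"tx":2.0,"ty":0,"tz":0,"wx":0,"wy":0,"wz":0,"jaw":-1},{"tx":1.5,"ty":0,"tz":0,"wx":0,"wy":0,"wz":0,"jaw":-1},{"tx":1.0,"ty":0,"tz":0,"wx":0,"wy":0,"wz":0,"jaw":-1},{"tx":0.6,"ty":0,"tz":0,"wx":0,"wy":0,"wz":0,"jaw":-1},{"tx":0.4,"ty":0,"tz":0,"wx":0,"wy":0,"wz":0,"jaw":-1},{"tx":0.2,"ty":0,"tz":0,"wx":0,"wy":0,"wz":0,"jaw":-1},{"tx":0.1,"ty":0,"tz":0,"wx":0,"wy":0,"wz":0,"jaw":-1},{"tx":0,"ty":0,"tz":0,"wx":0,"wy":0,"wz":0,"jaw":-1}]}}

```text
time: 9.75
tool_pos: [480.0, 365.4, 61.8]
tcp_rot: [-1.47, 1.57, 0.55]
contact_force: [0.5, -0.5, -1.3]
grip_width: 50.6
```

Emit:
{"fn": "arm_command", "kwargs": {"plan": [{"tx":0.1,"ty":0,"tz":0,"wx":0,"wy":0,"wz":0,"jaw":-1},{"tx":0.1,"ty":0,"tz":0,"wx":0,"wy":0,"wz":0,"jaw":-1},{"tx":0,"ty":0,"tz":0,"wx":0,"wy":0,"wz":0,"jaw":-1}]}}

```text
time: 10.05
tool_pos: [479.7, 365.3, 59.4]
tcp_rot: [-0.174, 1.571, 1.846]
contact_force: [0.1, -0.0, -0.4]
grip_width: 50.4
```

Emit:
{"fn": "arm_command", "kwargs": {"plan": [{"tx":0.1,"ty":0,"tz":0,"wx":0,"wy":0,"wz":0,"jaw":-1},{"tx":0,"ty":0,"tz":0,"wx":0,"wy":0,"wz":0,"jaw":-1}]}}

```text
time: 10.25
tool_pos: [479.7, 365.3, 58.3]
tcp_rot: [1.528, 1.571, -2.735]
contact_force: [-0.7, -0.2, -1.8]
grip_width: 50.6
```

Emit:
{"fn": "arm_command", "kwargs": {"plan": [{"tx":0.1,"ty":0,"tz":0,"wx":0,"wy":0,"wz":0,"jaw":-1},{"tx":0,"ty":0,"tz":0,"wx":0,"wy":0,"wz":0,"jaw":-1}]}}

```text
time: 10.45
tool_pos: [479.9, 365.4, 57.5]
tcp_rot: [-1.201, 1.571, 0.819]
contact_force: [0.1, -0.5, -0.6]
grip_width: 50.3
```

Emit:
{"fn": "arm_command", "kwargs": {"plan": [{"tx":0.1,"ty":0,"tz":0,"wx":0,"wy":0,"wz":0,"jaw":-1},{"tx":0,"ty":0,"tz":0,"wx":0,"wy":0,"wz":0,"jaw":-1}]}}

```text
time: 10.65
tool_pos: [480.0, 365.5, 57.4]
tcp_rot: [-1.496, 1.57, 0.524]
contact_force: [-1.9, -1.1, 4.1]
grip_width: 51.1
```

```bash
python3 -c "
from h import *
cv2.imwrite('pics/w6.png',imaging.capture('wrist'))
s=imaging.capture('side'); crop(s,180,290,340,420,4,'s6c'); target([480,365,57],-1.12)
"
```

```text
t 10.75 pos [480.  365.4  57.4] F [-1.6 -0.8  5.9] w 50.4 q [ 0.52  0.63  1.49 -0.    1.02 -1.5 ]
tool axes [[0.001, -0.901, -0.434], [0.001, -0.434, 0.901], [-1.0, -0.001, 0.0]]
shift cm [ 0.04  0.02 -0.04] rotvec [-0.002  0.     0.001]
```

View pics/s6c.png

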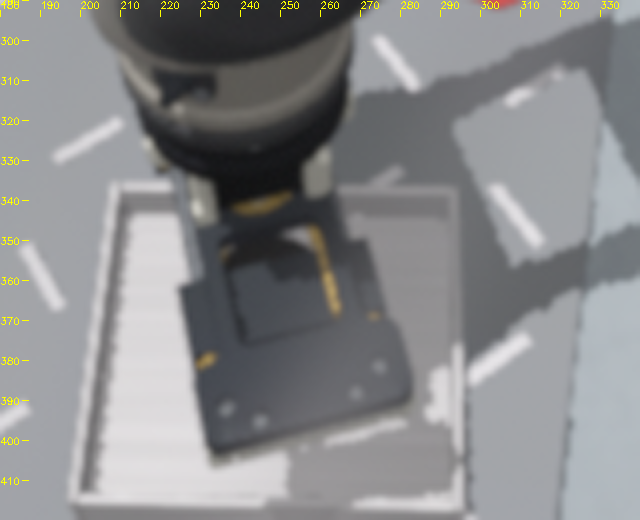

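Contact felt (about 6 N up) exactly at the expected height. Releasing with limited opening and retreating up.

Emit:
{"fn": "arm_command", "kwargs": {"plan": [{"tx":0,"ty":0,"tz":0,"wx":0,"wy":0,"wz":0,"jaw":0.2},{"tx":0,"ty":0,"tz":0,"wx":0,"wy":0,"wz":0,"jaw":0.3},{"tx":0,"ty":0,"tz":0,"wx":0,"wy":0,"wz":0,"jaw":0.4},{"tx":0,"ty":0,"tz":0,"wx":0,"wy":0,"wz":0,"jaw":0.45},{"tx":0,"ty":0,"tz":0,"wx":0,"wy":0,"wz":0,"jaw":0.45}]}}

```text
time: 11.25
tool_pos: [479.8, 365.3, 56.3]
tcp_rot: [1.4, 1.571, -2.864]
contact_force: [0.9, -0.0, 0.9]
grip_width: 66.2
```

Emit:
{"fn": "arm_command", "kwargs": {"plan": [{"tx":-0.3,"ty":0,"tz":0,"wx":0,"wy":0,"wz":0,"jaw":0.45},{"tx":-1.0,"ty":0,"tz":0,"wx":0,"wy":0,"wz":0,"jaw":0.45},{"tx":-2.0,"ty":0,"tz":0,"wx":0,"wy":0,"wz":0,"jaw":0.45},{"tx":-3.0,"ty":0,"tz":0,"wx":0,"wy":0,"wz":0,"jaw":0.45},{"tx":-3.0,"ty":0,"tz":0,"wx":0,"wy":0,"wz":0,"jaw":0.45},{"tx":-3.0,"ty":0,"tz":0,"wx":0,"wy":0,"wz":0,"jaw":0.45},{"tx":-1.0,"ty":0,"tz":0,"wx":0,"wy":0,"wz":0,"jaw":0.45},{"tx":0,"ty":0,"tz":0,"wx":0,"wy":0,"wz":0,"jaw":0.45}]}}

```text
time: 12.05
tool_pos: [480.5, 365.7, 191.4]
tcp_rot: [-1.477, 1.567, 0.543]
contact_force: [-0.2, 0.2, -0.5]
grip_width: 66.5
```

```bash
python3 -c "
from h import *
cv2.imwrite('pics/w7.png',imaging.capture('wrist'))
cv2.imwrite('pics/t7.png',imaging.capture('top'))
target([500,-15,190],0)
"
```

```text
t 12.15 pos [479.2 365.  188.4] F [-0.5 -0.9 -1.2] w 66.6 q [ 0.52  0.5   1.33  0.    1.31 -1.5 ]
tool axes [[-0.001, -0.901, -0.434], [-0.001, -0.434, 0.901], [-1.0, 0.002, -0.0]]
shift cm [ -0.14  14.63 -35.13] rotvec [-1.122e+00  1.000e-03 -1.000e-03]
```

View pics/w7.png

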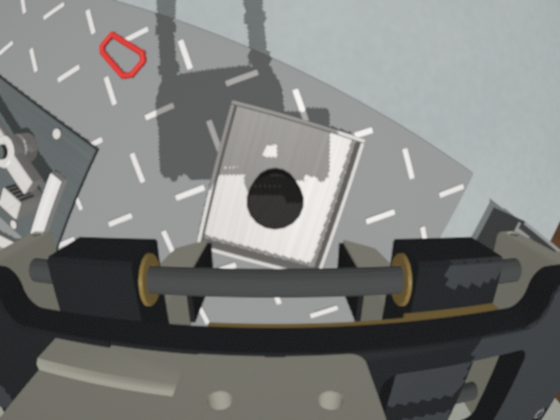

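View pics/t7.png

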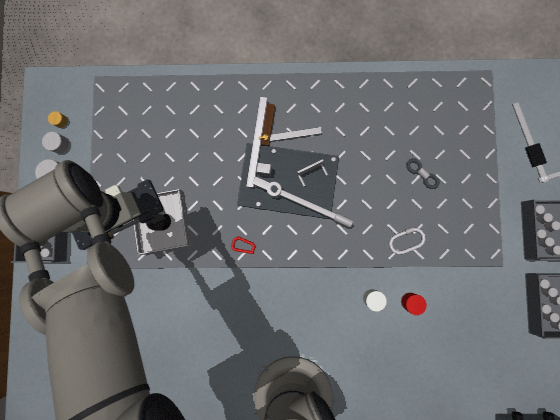

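Stopper stands upright in the tray ((273,197) in the wrist view, round top well within the walls); lever, gauge and gear unmoved. Now over to the lever grip, caging it loosely between the fingers.

Emit:
{"fn": "arm_command", "kwargs": {"plan": [{"tx":0,"ty":0.4,"tz":-0.9,"wx":0,"wy":0,"wz":0,"jaw":0},{"tx":0,"ty":0.9,"tz":-1.8,"wx":0,"wy":0,"wz":0,"jaw":0},{"tx":0,"ty":1.3,"tz":-2.65,"wx":0,"wy":0,"wz":0,"jaw":0},{"tx":0,"ty":1.3,"tz":-2.65,"wx":0,"wy":0,"wz":0,"jaw":0},{"tx":0,"ty":1.3,"tz":-2.65,"wx":0,"wy":0,"wz":0,"jaw":0},{"tx":0,"ty":1.3,"tz":-2.65,"wx":0,"wy":0,"wz":0,"jaw":0},{"tx":0,"ty":1.3,"tz":-2.65,"wx":0,"wy":0,"wz":0,"jaw":0},{"tx":0,"ty":1.3,"tz":-2.65,"wx":0,"wy":0,"wz":0,"jaw":0},{"tx":0,"ty":1.3,"tz":-2.65,"wx":0,"wy":0,"wz":0,"jaw":0},{"tx":0,"ty":1.3,"tz":-2.65,"wx":0,"wy":0,"wz":0,"jaw":0},{"tx":0,"ty":1.3,"tz":-2.65,"wx":0,"wy":0,"wz":0,"jaw":0},{"tx":0,"ty":1.3,"tz":-2.65,"wx":0,"wy":0,"wz":0,"jaw":0},{"tx":0,"ty":1.3,"tz":-2.65,"wx":0,"wy":0,"wz":0,"jaw":0},{"tx":0,"ty":1.3,"tz":-2.65,"wx":0,"wy":0,"wz":0,"jaw":0},{"tx":0,"ty":1.3,"tz":-2.65,"wx":0,"wy":0,"wz":0,"jaw":0},{"tx":0,"ty":1.3,"tz":-2.65,"wx":0,"wy":0,"wz":0,"jaw":0},{"tx":0,"ty":1.3,"tz":-2.65,"wx":0,"wy":0,"wz":0,"jaw":0},{"tx":0,"ty":0.9,"tz":-1.8,"wx":0,"wy":0,"wz":0,"jaw":0},{"tx":0,"ty":0.5,"tz":-1.0,"wx":0,"wy":0,"wz":0,"jaw":0}]}}

```text
time: 14.05
tool_pos: [475.2, -140.4, 188.2]
tcp_rot: [0.783, 1.568, 2.801]
contact_force: [-0.5, 0.4, -0.8]
grip_width: 45.8
```

Emit:
{"fn": "arm_command", "kwargs": {"plan": [{"tx":0,"ty":0,"tz":0,"wx":0.06,"wy":0,"wz":0,"jaw":0},{"tx":0,"ty":0,"tz":0,"wx":0.13,"wy":0,"wz":0,"jaw":0},{"tx":0,"ty":0,"tz":0,"wx":0.13,"wy":0,"wz":0,"jaw":0},{"tx":0,"ty":0,"tz":0,"wx":0.13,"wy":0,"wz":0,"jaw":0},{"tx":0,"ty":0,"tz":0,"wx":0.13,"wy":0,"wz":0,"jaw":0},{"tx":0,"ty":0,"tz":0,"wx":0.13,"wy":0,"wz":0,"jaw":0},{"tx":0,"ty":0,"tz":0,"wx":0.13,"wy":0,"wz":0,"jaw":0},{"tx":0,"ty":0,"tz":0,"wx":0.13,"wy":0,"wz":0,"jaw":0},{"tx":0,"ty":0,"tz":0,"wx":0.13,"wy":0,"wz":0,"jaw":0},{"tx":0,"ty":0,"tz":0,"wx":0.13,"wy":0,"wz":0,"jaw":0},{"tx":0,"ty":0,"tz":0,"wx":0.13,"wy":0,"wz":0,"jaw":0},{"tx":0,"ty":0,"tz":0,"wx":0.13,"wy":0,"wz":0,"jaw":0},{"tx":0,"ty":0,"tz":0,"wx":0.13,"wy":0,"wz":0,"jaw":0},{"tx":0,"ty":0,"tz":0,"wx":0.13,"wy":0,"wz":0,"jaw":0},{"tx":0,"ty":0,"tz":0,"wx":0.13,"wy":0,"wz":0,"jaw":0},{"tx":0,"ty":0,"tz":0,"wx":0.13,"wy":0,"wz":0,"jaw":0},{"tx":0,"ty":0,"tz":0,"wx":0.13,"wy":0,"wz":0,"jaw":0},{"tx":0,"ty":0,"tz":0,"wx":0.13,"wy":0,"wz":0,"jaw":0},{"tx":0,"ty":0,"tz":0,"wx":0.13,"wy":0,"wz":0,"jaw":0},{"tx":0,"ty":0,"tz":0,"wx":0.05,"wy":0,"wz":0,"jaw":0}]}}

```text
time: 16.05
tool_pos: [475.7, -138.2, 188.6]
tcp_rot: [3.025, 1.569, 2.591]
contact_force: [-0.3, 0.5, 0.1]
grip_width: 45.8
```

```bash
python3 -c "
from h import *
p,r,o=pose(); np.savez('w8.npz',p=p,r=r)
cv2.imwrite('pics/w8.png',imaging.capture('wrist'))
target([475,-141,60],-0.43)
"
```

```text
t 16.1 pos [ 475.7 -138.2  188.6] F [-0.1  0.5  0.2] w 45.9 q [-0.44  0.31  1.64  0.    1.2  -0.  ]
tool axes [[-0.002, 0.421, 0.907], [0.001, 0.907, -0.421], [-1.0, 0.0, -0.002]]
shift cm [12.86 -0.28  0.08] rotvec [-0.005 -0.002 -0.   ]
```

View pics/w8.png

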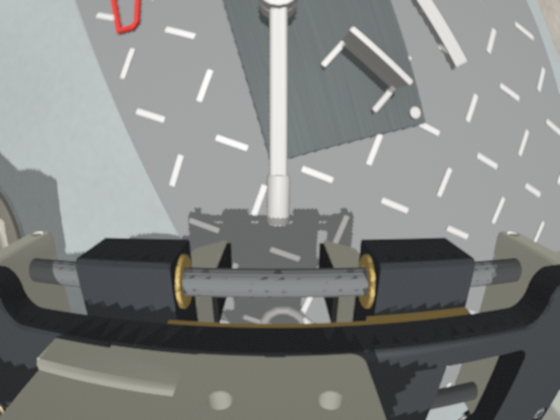

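```bash
python3 -c "
from h import *
d=np.load('w8.npz');p,r=d['p'],d['r']
q=wray([[278,221]],p,r,55); print('tip',q, 'in tool',(q-p)@r)
im=cv2.imread('pics/w8.png'); crop(im,180,150,380,300,4,'w8c')
print('blade dir',wray([[424,0],[461,66]],p,r,25))
"
```

```text
tip [[ 469.02635514 -159.52044698   55.        ]] in tool [[133.58022178 -22.15102285   3.18278063]]
blade dir [[723.11195605  -3.25956011  25.        ]
 [732.74869664 -89.56238005  25.        ]]
```

View pics/w8c.png

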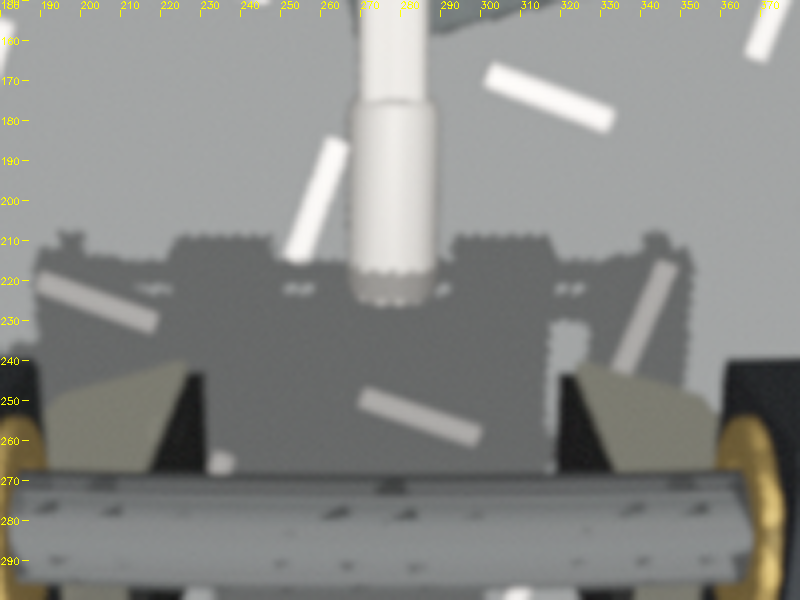

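Emit:
{"fn": "arm_command", "kwargs": {"plan": [{"tx":1.0,"ty":0,"tz":0.15,"wx":0,"wy":0,"wz":0,"jaw":0},{"tx":2.0,"ty":0,"tz":0.15,"wx":0,"wy":0,"wz":0,"jaw":0},{"tx":2.0,"ty":0,"tz":0,"wx":0,"wy":0,"wz":0,"jaw":0},{"tx":2.0,"ty":0,"tz":0,"wx":0,"wy":0,"wz":0,"jaw":0},{"tx":1.5,"ty":0,"tz":0,"wx":0,"wy":0,"wz":0,"jaw":0},{"tx":1.2,"ty":0,"tz":0,"wx":0,"wy":0,"wz":0,"jaw":0},{"tx":1.0,"ty":0,"tz":0,"wx":0,"wy":0,"wz":0,"jaw":0},{"tx":1.0,"ty":0,"tz":0,"wx":0,"wy":0,"wz":0,"jaw":0},{"tx":0.7,"ty":0,"tz":0,"wx":0,"wy":0,"wz":0,"jaw":0},{"tx":0.4,"ty":0,"tz":0,"wx":0,"wy":0,"wz":0,"jaw":0},{"tx":0,"ty":0,"tz":0,"wx":0,"wy":0,"wz":0,"jaw":0}]}}

```text
time: 17.2
tool_pos: [478.9, -139.9, 61.0]
tcp_rot: [2.936, 1.57, 2.506]
contact_force: [0.4, -1.6, 0.6]
grip_width: 45.3
```

```bash
python3 -c "
from h import *
p,r,o=pose(); np.savez('w9.npz',p=p,r=r)
cv2.imwrite('pics/w9.png',imaging.capture('wrist'))
target([475,-141,60],-0.43)
"
```

```text
t 17.25 pos [ 479.1 -140.    61.4] F [-0.7 -0.2  0.5] w 45.8 q [-0.44  0.47  1.79  0.    0.88 -0.01]
tool axes [[0.0, 0.417, 0.909], [0.0, 0.909, -0.417], [-1.0, 0.0, 0.0]]
shift cm [ 0.14 -0.26 -0.33] rotvec [ 0.  0. -0.]
```

View pics/w9.png

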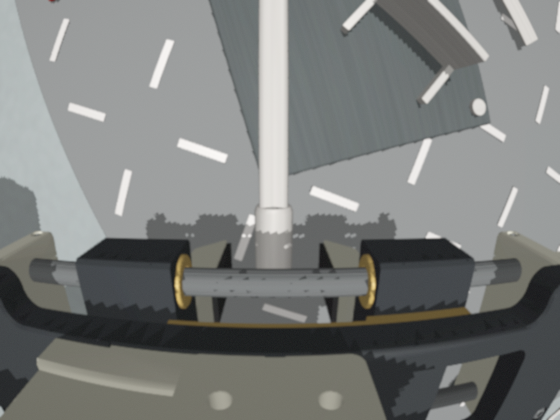

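Lever's grip (273,240) is centred between the fingers. Swinging along the arc.

Emit:
{"fn": "arm_command", "kwargs": {"plan": [{"tx":0,"ty":0.0,"tz":0.41,"wx":-0.02,"wy":0,"wz":0,"jaw":0},{"tx":0,"ty":0.0,"tz":0.41,"wx":-0.02,"wy":0,"wz":0,"jaw":0},{"tx":0,"ty":0.01,"tz":0.41,"wx":-0.02,"wy":0,"wz":0,"jaw":0},{"tx":0,"ty":0.01,"tz":0.61,"wx":-0.03,"wy":0,"wz":0,"jaw":0},{"tx":0,"ty":0.02,"tz":0.82,"wx":-0.04,"wy":0,"wz":0,"jaw":0},{"tx":0,"ty":0.02,"tz":0.82,"wx":-0.04,"wy":0,"wz":0,"jaw":0},{"tx":0,"ty":0.02,"tz":0.82,"wx":-0.04,"wy":0,"wz":0,"jaw":0},{"tx":0,"ty":0.02,"tz":0.82,"wx":-0.04,"wy":0,"wz":0,"jaw":0},{"tx":0,"ty":0.02,"tz":0.82,"wx":-0.04,"wy":0,"wz":0,"jaw":0},{"tx":0,"ty":0.02,"tz":0.82,"wx":-0.04,"wy":0,"wz":0,"jaw":0},{"tx":0,"ty":0.02,"tz":0.82,"wx":-0.04,"wy":0,"wz":0,"jaw":0},{"tx":0,"ty":0.02,"tz":0.82,"wx":-0.04,"wy":0,"wz":0,"jaw":0},{"tx":0,"ty":0.01,"tz":0.61,"wx":-0.03,"wy":0,"wz":0,"jaw":0},{"tx":0,"ty":0.01,"tz":0.61,"wx":-0.03,"wy":0,"wz":0,"jaw":0},{"tx":0,"ty":0.0,"tz":0.41,"wx":-0.02,"wy":0,"wz":0,"jaw":0},{"tx":0,"ty":0.0,"tz":0.41,"wx":-0.02,"wy":0,"wz":0,"jaw":0},{"tx":0,"ty":0.0,"tz":0.2,"wx":-0.01,"wy":0,"wz":0,"jaw":0},{"tx":0,"ty":0.0,"tz":0,"wx":0,"wy":0,"wz":0,"jaw":0}]}}

```text
time: 19.05
tool_pos: [583.0, -157.5, 61.4]
tcp_rot: [0.42, 1.571, 0.511]
contact_force: [-0.1, -1.2, -1.0]
grip_width: 45.7
```

```bash
python3 -c "
from h import *
p,r,o=pose(); np.savez('w10.npz',p=p,r=r)
cv2.imwrite('pics/w10.png',imaging.capture('wrist'))
t=imaging.capture('top'); cv2.imwrite('pics/t10.png',t); crop(t,235,90,365,190,6,'t10c')
s=imaging.capture('side'); cv2.imwrite('pics/s10.png',s); crop(s,120,100,320,250,4,'s10c')
target([475,-141,60],-0.43+.52)
"
```

```text
t 19.2 pos [ 582.6 -157.6   61.4] F [-0.3  0.2 -0.5] w 45.7 q [-0.39  0.63  1.49  0.    1.03 -0.48]
tool axes [[-0.0, -0.09, 0.996], [0.0, 0.996, 0.09], [-1.0, 0.0, -0.0]]
shift cm [  0.14   2.62 -10.57] rotvec [-0. -0. -0.]
```

View pics/w10.png

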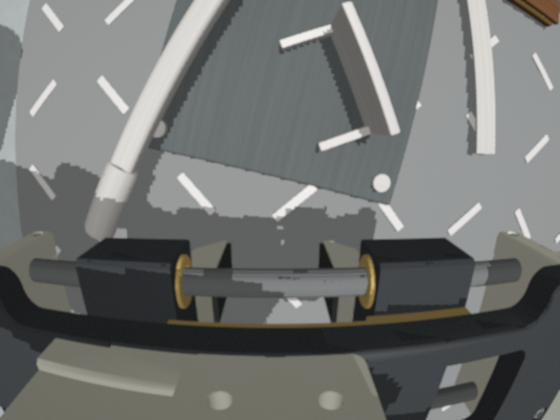

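View pics/t10c.png

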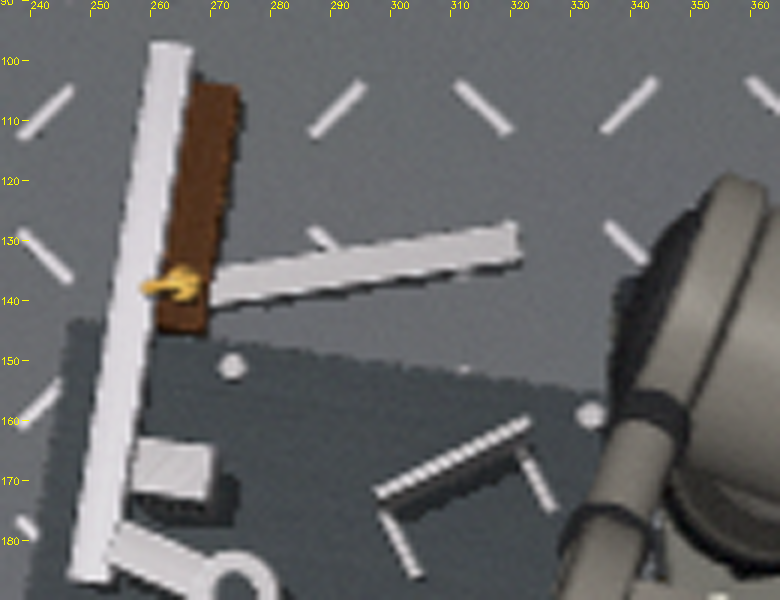

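View pics/s10c.png

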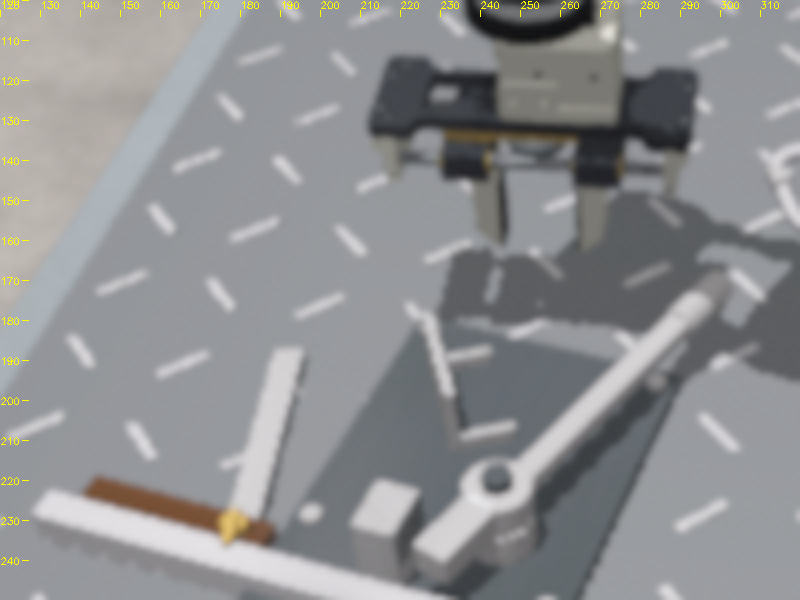

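The lever did not move: it is still where it was ((238,485)→(715,285) in the side crop). The fingers must have passed it by. Checking where they really were.

```bash
python3 -c "
from h import *
d=np.load('w10.npz');p,r=d['p'],d['r']
for s in(23,-23):
  print(proj('side',p+r@np.array([22,0,s])),wproj(p+r@np.array([22,0,s]),p,r))
d=np.load('w9.npz');p,r=d['p'],d['r']
print('w9 tips',[wproj(p+r@np.array([22,0,s]),p,r) for s in(23,-23)], 'lever end pred',wproj([[464.7,-163.5,55]],p,r))
d=np.load('w8.npz');p,r=d['p'],d['r']
print('w8 lever tip pred',wproj([[464.7,-163.5,55]],p,r), wray([[278,225],[278,175]],p,r,60))
print(proj('top',[[464.7,-163.5,55],[464.7,-163.5,66]]),proj('side',[[464.7,-163.5,55]]))
"
```

```text
[[247.32177627 170.18107943]] [[311.04182299 236.59369347]]
[[264.78299342 171.15957429]] [[238.81931348 236.51373625]]
w9 tips [array([[311.04182299, 236.59369347]]), array([[238.81931348, 236.51373625]])] lever end pred [[269.9981697  286.75440438]]
w8 lever tip pred [[275.82687625 226.35287437]] [[ 467.82962753 -161.73389265   60.        ]
 [ 488.199701   -117.38447221   60.        ]]
[[352.0154995  224.50048439]
 [352.62809885 224.31844998]] [[301.44963404 169.79085222]]
```

View pics/s10.png

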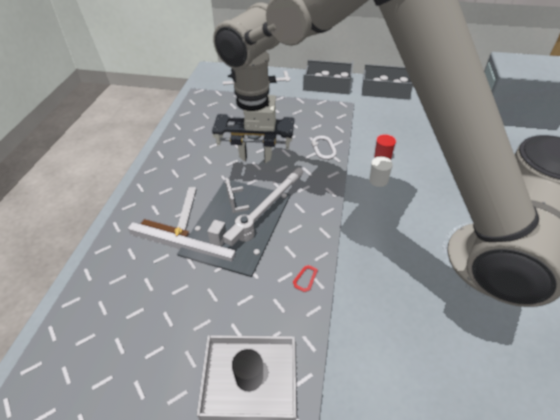

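```bash
python3 -c "
from h import *
d=np.load('w10.npz');p,r=d['p'],d['r']
for x in range(-30,31,10):
  print(x,[proj('side',p+r@np.array([x,9,s])).round(1).tolist() for s in(23,-23)],[wproj(p+r@np.array([x,9.5,s]),p,r).round(1).tolist() for s in(-23,23)])
s=cv2.imread('pics/s10.png'); crop(s,205,100,305,180,8,'s10d')
w=cv2.imread('pics/w10.png'); crop(w,170,210,390,350,3,'w10d')
"
```

```text
-30 [[[245.6, 156.7]], [[263.8, 157.7]]] [[[226.8, 253.0]], [[323.2, 253.1]]]
-20 [[[245.9, 159.8]], [[263.9, 160.8]]] [[[229.5, 245.6]], [[320.4, 245.7]]]
-10 [[[246.1, 162.9]], [[264.0, 163.9]]] [[[232.0, 239.1]], [[318.0, 239.2]]]
0 [[[246.3, 165.9]], [[264.1, 166.9]]] [[[234.2, 233.2]], [[315.7, 233.3]]]
10 [[[246.6, 168.9]], [[264.3, 169.9]]] [[[236.2, 227.9]], [[313.7, 228.0]]]
20 [[[246.8, 171.8]], [[264.4, 172.8]]] [[[238.0, 223.1]], [[311.9, 223.2]]]
30 [[[247.0, 174.8]], [[264.5, 175.7]]] [[[239.7, 218.7]], [[310.2, 218.8]]]
```

View pics/s10d.png

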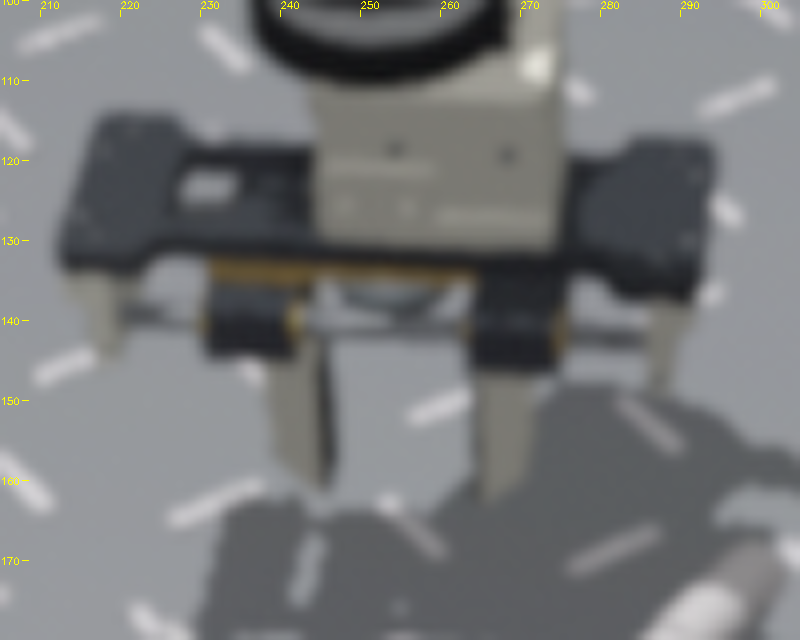

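View pics/w10d.png

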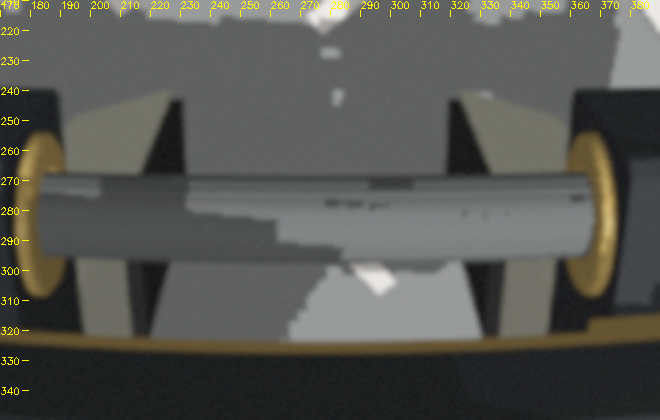

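Both the side and wrist views agree: the fingertips are at about tool x = -16 mm, not +22 (38 mm shorter than stated), so they passed above the lever at z≈77 without contact. I'll go back over the lever and descend 38 mm deeper.

Emit:
{"fn": "arm_command", "kwargs": {"plan": [{"tx":-1.0,"ty":0.0,"tz":0,"wx":0,"wy":0,"wz":0,"jaw":0},{"tx":-1.0,"ty":0.0,"tz":-0.41,"wx":0.02,"wy":0,"wz":0,"jaw":0},{"tx":0,"ty":0.02,"tz":-0.82,"wx":0.04,"wy":0,"wz":0,"jaw":0},{"tx":0,"ty":0.02,"tz":-0.82,"wx":0.04,"wy":0,"wz":0,"jaw":0},{"tx":0,"ty":0.02,"tz":-0.82,"wx":0.04,"wy":0,"wz":0,"jaw":0},{"tx":0,"ty":0.02,"tz":-0.82,"wx":0.04,"wy":0,"wz":0,"jaw":0},{"tx":0,"ty":0.02,"tz":-0.82,"wx":0.04,"wy":0,"wz":0,"jaw":0},{"tx":0,"ty":0.02,"tz":-0.82,"wx":0.04,"wy":0,"wz":0,"jaw":0},{"tx":0,"ty":0.02,"tz":-0.82,"wx":0.04,"wy":0,"wz":0,"jaw":0},{"tx":0,"ty":0.02,"tz":-0.82,"wx":0.04,"wy":0,"wz":0,"jaw":0},{"tx":0,"ty":0.02,"tz":-0.82,"wx":0.04,"wy":0,"wz":0,"jaw":0},{"tx":0,"ty":0.02,"tz":-0.82,"wx":0.04,"wy":0,"wz":0,"jaw":0},{"tx":0,"ty":0.02,"tz":-0.82,"wx":0.04,"wy":0,"wz":0,"jaw":0},{"tx":0,"ty":0.02,"tz":-0.82,"wx":0.04,"wy":0,"wz":0,"jaw":0},{"tx":0,"ty":0.0,"tz":-0.41,"wx":0.02,"wy":0,"wz":0,"jaw":0},{"tx":0,"ty":0.0,"tz":0,"wx":0,"wy":0,"wz":0,"jaw":0}]}}

```text
time: 20.8
tool_pos: [478.8, -139.4, 82.2]
tcp_rot: [0.074, 1.57, -0.357]
contact_force: [-0.4, 0.1, 0.1]
grip_width: 45.7
```

```bash
python3 -c "
from h import *
p,r,o=pose(); np.savez('w11.npz',p=p,r=r)
target([478.9,-140,23],-0.43)
w=imaging.capture('wrist');crop(w,170,130,390,340,3,'w11')
print('tips',wproj(p+r@np.array([-16,0,0]),p,r))
"
```

```text
t 20.8 pos [ 478.8 -139.4   82.2] F [-0.4  0.1  0.1] w 45.7 q [-0.44  0.44  1.77  0.    0.93 -0.01]
tool axes [[0.001, 0.417, 0.909], [-0.0, 0.909, -0.417], [-1.0, 0.0, 0.001]]
shift cm [ 5.92 -0.05  0.03] rotvec [-0.     0.001 -0.   ]
tips [[274.82989901 260.04157001]]
```

View pics/w11.png

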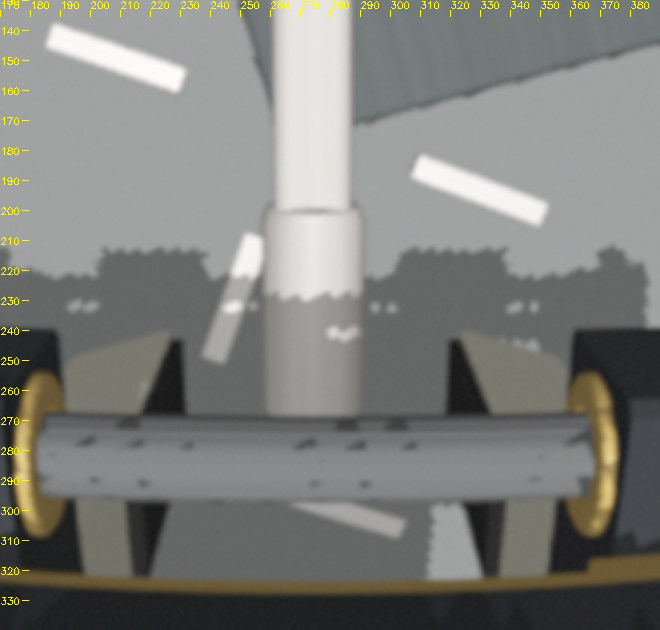

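Emit:
{"fn": "arm_command", "kwargs": {"plan": [{"tx":0.6,"ty":0,"tz":0,"wx":0,"wy":0,"wz":0,"jaw":0},{"tx":1.0,"ty":0,"tz":0,"wx":0,"wy":0,"wz":0,"jaw":0},{"tx":1.0,"ty":0,"tz":0,"wx":0,"wy":0,"wz":0,"jaw":0},{"tx":1.0,"ty":0,"tz":0,"wx":0,"wy":0,"wz":0,"jaw":0},{"tx":0.8,"ty":0,"tz":0,"wx":0,"wy":0,"wz":0,"jaw":0},{"tx":0.5,"ty":0,"tz":0,"wx":0,"wy":0,"wz":0,"jaw":0},{"tx":0.5,"ty":0,"tz":0,"wx":0,"wy":0,"wz":0,"jaw":0},{"tx":0.3,"ty":0,"tz":0,"wx":0,"wy":0,"wz":0,"jaw":0},{"tx":0,"ty":0,"tz":0,"wx":0,"wy":0,"wz":0,"jaw":0}]}}

```text
time: 21.75
tool_pos: [478.8, -139.4, 24.1]
tcp_rot: [2.931, 1.57, 2.501]
contact_force: [0.4, 0.3, -0.2]
grip_width: 45.9
```

Emit:
{"fn": "arm_command", "kwargs": {"plan": [{"tx":0,"ty":0.0,"tz":0.41,"wx":-0.02,"wy":0,"wz":0,"jaw":0},{"tx":0,"ty":0.0,"tz":0.41,"wx":-0.02,"wy":0,"wz":0,"jaw":0},{"tx":0,"ty":0.01,"tz":0.41,"wx":-0.02,"wy":0,"wz":0,"jaw":0},{"tx":0,"ty":0.01,"tz":0.41,"wx":-0.02,"wy":0,"wz":0,"jaw":0},{"tx":0,"ty":0.01,"tz":0.41,"wx":-0.02,"wy":0,"wz":0,"jaw":0},{"tx":0,"ty":0.0,"tz":0,"wx":0,"wy":0,"wz":0,"jaw":0}]}}

```text
time: 22.35
tool_pos: [498.7, -147.2, 24.4]
tcp_rot: [-0.016, 1.57, -0.345]
contact_force: [0.5, 0.6, 0.5]
grip_width: 45.9
```

```bash
python3 -c "
from h import *
p,r,o=pose(); np.savez('w12.npz',p=p,r=r)
target([478.9,-140,23],-0.33)
cv2.imwrite('pics/w12.png',imaging.capture('wrist'))
"
```

```text
t 22.35 pos [ 498.7 -147.2   24.4] F [0.5 0.6 0.5] w 45.9 q [-0.43  0.56  1.76  0.    0.82 -0.11]
tool axes [[0.001, 0.323, 0.946], [-0.0, 0.946, -0.323], [-1.0, -0.0, 0.001]]
shift cm [ 0.14  0.04 -2.11] rotvec [0.001 0.001 0.   ]
```

View pics/w12.png

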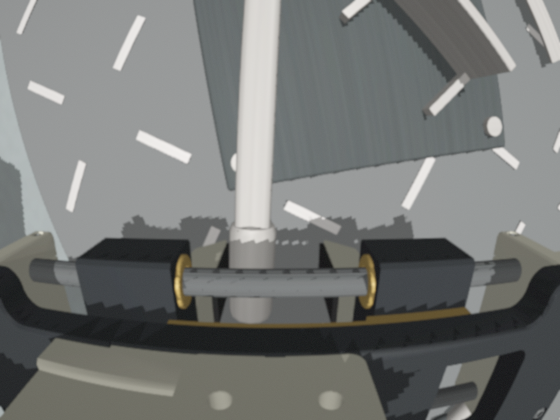

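The grip (250,270) is now against the left finger. Continuing the swing, to stop short of the goal.

Emit:
{"fn": "arm_command", "kwargs": {"plan": [{"tx":0,"ty":0.0,"tz":0.41,"wx":-0.02,"wy":0,"wz":0,"jaw":0},{"tx":0,"ty":0.01,"tz":0.41,"wx":-0.02,"wy":0,"wz":0,"jaw":0},{"tx":0,"ty":0.01,"tz":0.61,"wx":-0.03,"wy":0,"wz":0,"jaw":0},{"tx":0,"ty":0.01,"tz":0.61,"wx":-0.03,"wy":0,"wz":0,"jaw":0},{"tx":0,"ty":0.01,"tz":0.61,"wx":-0.03,"wy":0,"wz":0,"jaw":0},{"tx":0,"ty":0.01,"tz":0.61,"wx":-0.03,"wy":0,"wz":0,"jaw":0},{"tx":0,"ty":0.01,"tz":0.61,"wx":-0.03,"wy":0,"wz":0,"jaw":0},{"tx":0,"ty":0.01,"tz":0.61,"wx":-0.03,"wy":0,"wz":0,"jaw":0},{"tx":0,"ty":0.01,"tz":0.61,"wx":-0.03,"wy":0,"wz":0,"jaw":0},{"tx":0,"ty":0.01,"tz":0.61,"wx":-0.03,"wy":0,"wz":0,"jaw":0},{"tx":0,"ty":0.01,"tz":0.61,"wx":-0.03,"wy":0,"wz":0,"jaw":0},{"tx":0,"ty":0.01,"tz":0.61,"wx":-0.03,"wy":0,"wz":0,"jaw":0},{"tx":0,"ty":0.01,"tz":0.41,"wx":-0.02,"wy":0,"wz":0,"jaw":0},{"tx":0,"ty":0.0,"tz":0.41,"wx":-0.02,"wy":0,"wz":0,"jaw":0},{"tx":0,"ty":0.0,"tz":0.41,"wx":-0.02,"wy":0,"wz":0,"jaw":0},{"tx":0,"ty":0.0,"tz":0.2,"wx":-0.01,"wy":0,"wz":0,"jaw":0},{"tx":0,"ty":0.0,"tz":0,"wx":0,"wy":0,"wz":0,"jaw":0}]}}

```text
time: 24.1
tool_pos: [580.8, -157.3, 24.5]
tcp_rot: [-0.454, 1.57, -0.373]
contact_force: [0.2, -0.4, -0.5]
grip_width: 45.7
```

```bash
python3 -c "
from h import *
p,r,o=pose(); np.savez('w13.npz',p=p,r=r)
target([478.9,-140,23],0.09)
cv2.imwrite('pics/w13.png',imaging.capture('wrist'))
s=imaging.capture('side'); cv2.imwrite('pics/s13.png',s); crop(s,120,110,320,260,4,'s13c')
"
```

```text
t 24.1 pos [ 580.8 -157.3   24.5] F [ 0.2 -0.4 -0.5] w 45.7 q [-0.39  0.67  1.52  0.    0.95 -0.47]
tool axes [[0.001, -0.08, 0.997], [-0.0, 0.997, 0.08], [-1.0, -0.0, 0.001]]
shift cm [  0.14   2.55 -10.02] rotvec [-0.009  0.001  0.   ]
```

View pics/w13.png

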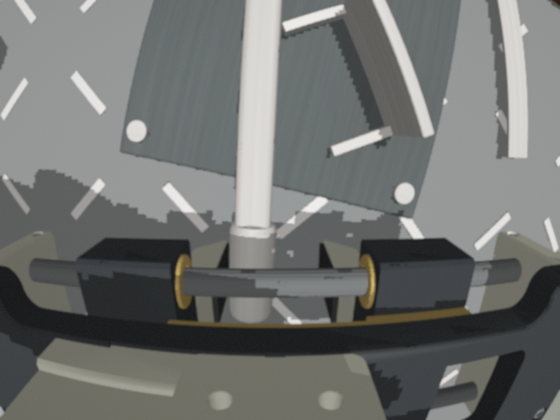

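View pics/s13c.png

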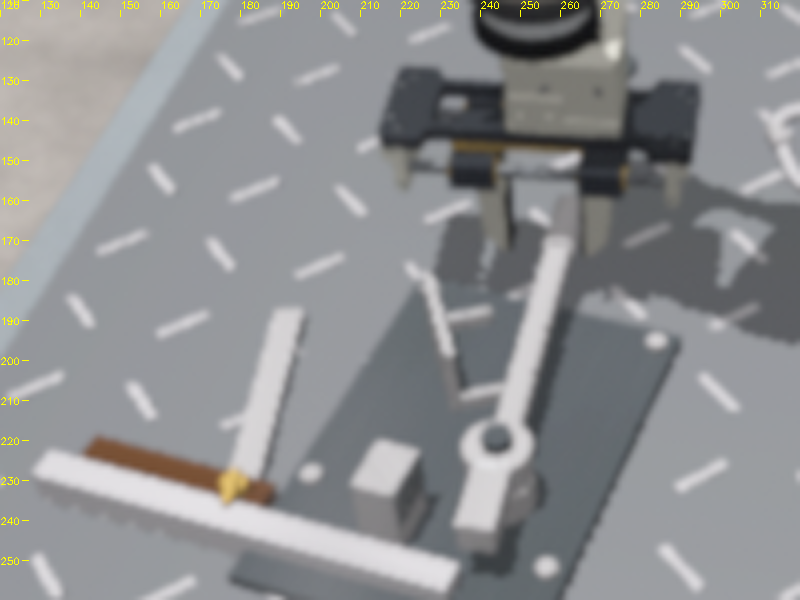

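Lever now swings with the finger and is nearly parallel. Measuring both angles from the same pictures.

```bash
python3 -c "
from h import *
w=cv2.imread('pics/w13.png'); crop(w,225,0,305,110,5,'w13a'); crop(w,225,110,305,230,5,'w13a2');crop(w,480,0,540,170,4,'w13b')
"; python3 -c "
import cv2,numpy as np
a=cv2.imread('pics/w13a.png');b=cv2.imread('pics/w13a2.png');h=max(a.shape[0],b.shape[0])
f=lambda i:np.vstack([i,np.zeros((h-i.shape[0],i.shape[1],3),'uint8')])
cv2.imwrite('pics/w13ab.png',np.hstack([f(a),f(b)]))"
```

```text
(no output)
```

View pics/w13ab.png

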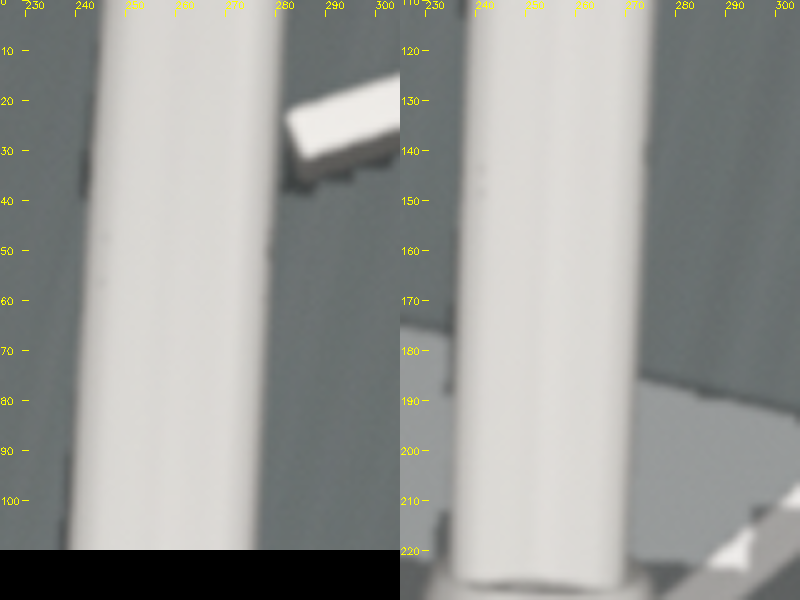

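View pics/w13b.png

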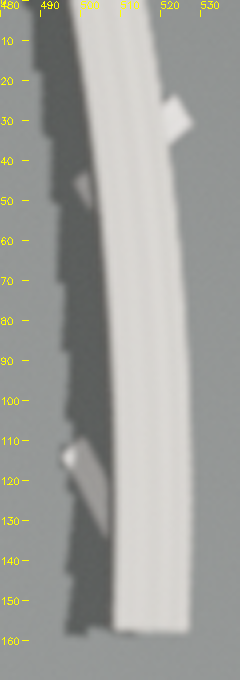

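```bash
cat > ang.py <<'E'
from h import *
Y=-0.152
def ang(P):
    d=P[-1]-P[0]; 
    if d[1]>0:d=-d
    return np.arctan2(d[0],-d[1])-Y
def linefit(P):
    c=P[:,:2].mean(0); u=np.linalg.svd(P[:,:2]-c)[2][0]; u*=-np.sign(u[1]); return np.arctan2(u[0],-u[1])-Y
E
python3 - <<'E'
from ang import *
d=np.load('w13.npz');p,r=d['p'],d['r']
L=dict(lev_l=([(245.6,0),(238.8,109),(235.4,220)],62),lev_r=([(281.6,0),(275.8,105),(270.4,220)],62),bl_l=([(498.8,10),(507,80),(508.5,155)],25),bl_r=([(517.5,10),(526.8,80),(527.5,155)],25))
for k,(uv,z) in L.items():
    P=wray(uv,p,r,z); print(k,linefit(P).round(4),P[:,:2].round(1).tolist())
s=lambda L:np.array(L,float)/4+[120,110]
for k,uv,z in(('lev_l',[(498,415),(547,240)],62),('lev_r',[(525,420),(571,245)],62),('bl_l',[(233,465),(275,311)],25),('bl_r',[(262,470),(303,313)],25)):
    print('side',k,linefit(unproj('side',s(uv),z)))
E
```

```text
lev_l 0.1831 [[558.3, -34.5], [559.7, -83.1], [561.3, -130.7]]
lev_r 0.1839 [[573.4, -33.5], [574.8, -80.4], [576.5, -129.5]]
bl_l 0.3002 [[711.0, 9.5], [718.0, -37.7], [725.2, -85.5]]
bl_r 0.3031 [[728.4, 16.1], [736.5, -32.7], [743.5, -82.6]]
side lev_l 0.18837323587307414
side lev_r 0.18913765027462168
side bl_l 0.29660091264551375
side bl_r 0.2927186569050421
```

Emit:
{"fn": "arm_command", "kwargs": {"plan": [{"tx":0,"ty":0.0,"tz":0.41,"wx":-0.02,"wy":0,"wz":0,"jaw":0},{"tx":0,"ty":0.01,"tz":0.41,"wx":-0.02,"wy":0,"wz":0,"jaw":0},{"tx":0,"ty":0.01,"tz":0.41,"wx":-0.02,"wy":0,"wz":0,"jaw":0},{"tx":0,"ty":0.0,"tz":0.41,"wx":-0.02,"wy":0,"wz":0,"jaw":0},{"tx":0,"ty":0.0,"tz":0.2,"wx":-0.01,"wy":0,"wz":0,"jaw":0},{"tx":0,"ty":0.0,"tz":0.1,"wx":-0.005,"wy":0,"wz":0,"jaw":0},{"tx":0,"ty":0.0,"tz":0,"wx":0,"wy":0,"wz":0,"jaw":0}]}}

```text
time: 24.9
tool_pos: [599.8, -154.6, 24.4]
tcp_rot: [0.081, 1.57, 0.257]
contact_force: [0.3, 0.0, -0.5]
grip_width: 45.6
```

```bash
python3 - <<'E'
from h import *
p,r,o=pose(); np.savez('w14.npz',p=p,r=r)
w=imaging.capture('wrist'); cv2.imwrite('pics/w14.png',w)
s=imaging.capture('side'); cv2.imwrite('pics/s14.png',s); crop(s,165,150,280,240,6,'s14c')
crop(w,215,0,295,110,5,'a'); crop(w,215,110,295,230,5,'b'); crop(w,480,0,560,110,5,'c')
a,b,c=[cv2.imread(f'pics/{k}.png') for k in'abc']
f=lambda i:np.vstack([i,np.zeros((600-i.shape[0],i.shape[1],3),'uint8')])
cv2.imwrite('pics/w14ab.png',np.hstack([f(a),f(b)])); crop(w,490,0,570,150,4,'w14b')
print(p.round(1),o['time'],o['contact_force'])
E
```

```text
[ 599.8 -154.6   24.4] 24.9 [ 0.33925483  0.0380308  -0.47198376]
```

View pics/w14ab.png

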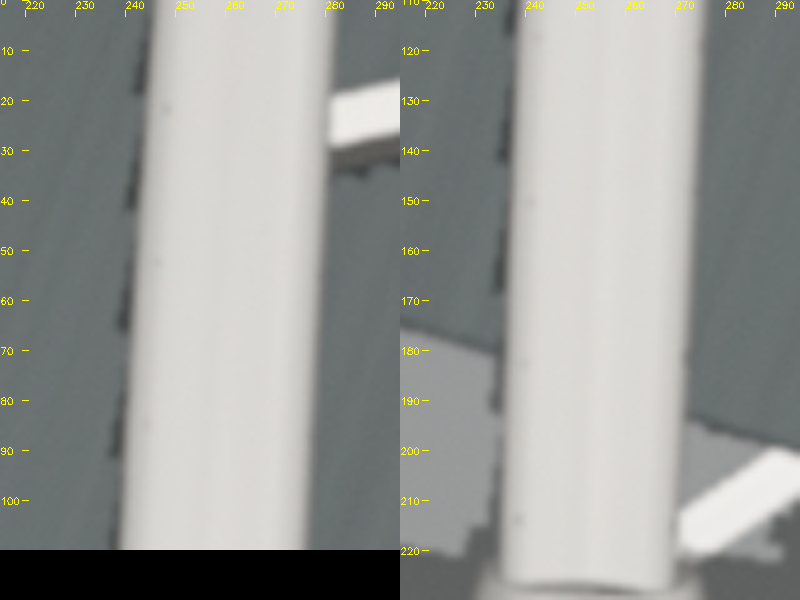

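View pics/w14b.png

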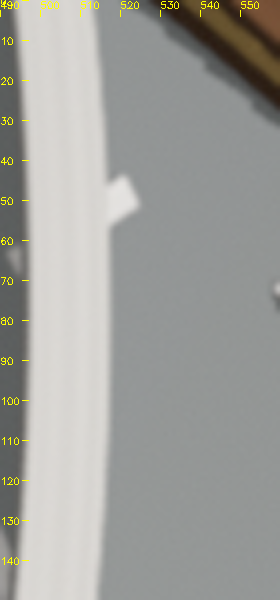

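View pics/s14c.png

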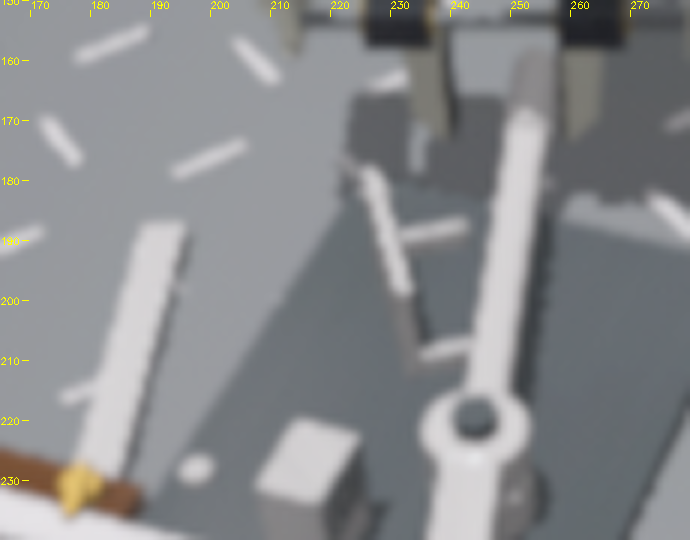

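```bash
python3 - <<'E'
from ang import *
d=np.load('w14.npz');p,r=d['p'],d['r']
L=dict(lev_l=([(245.6,0),(238.5,109),(235.4,220)],62),lev_r=([(282,0),(276,109),(270,220)],62),bl_l=([(495,10),(497,80),(494.5,145)],25),bl_r=([(514.3,10),(517.5,80),(514.8,145)],25))
for k,(uv,z) in L.items():
    P=wray(uv,p,r,z); print(k,linefit(P).round(4),P[:,:2].round(1).tolist())
s=lambda L:np.array(L,float)/6+[165,150]
for k,uv,z in(('lev_l',[(467,385),(511,125)],62),('lev_r',[(509,390),(549,130)],62),('bl_l',[(78,450),(138,225)],25),('bl_r',[(122,475),(185,225)],25)):
    print('side',k,linefit(unproj('side',s(uv),z)))
E
```

```text
lev_l 0.2778 [[565.8, -34.5], [571.7, -82.8], [577.8, -130.0]]
lev_r 0.275 [[580.9, -32.1], [586.9, -80.3], [592.7, -127.3]]
bl_l 0.2917 [[710.4, 22.2], [716.5, -25.6], [722.9, -66.5]]
bl_r 0.2946 [[727.3, 30.4], [734.2, -19.2], [740.5, -61.8]]
side lev_l 0.2705551341881099
side lev_r 0.26996286601023217
side bl_l 0.3021020395974108
side bl_r 0.29915799455378494
```

Emit:
{"fn": "arm_command", "kwargs": {"plan": [{"tx":0,"ty":0.0,"tz":0.2,"wx":-0.01,"wy":0,"wz":0,"jaw":0},{"tx":0,"ty":0,"tz":0.21,"wx":-0.01,"wy":0,"wz":0,"jaw":0},{"tx":0,"ty":0,"tz":0,"wx":0,"wy":0,"wz":0,"jaw":0},{"tx":0,"ty":0.0,"tz":-0.5,"wx":0.0,"wy":0,"wz":0,"jaw":0},{"tx":0,"ty":0.0,"tz":-0.5,"wx":0.0,"wy":0,"wz":0,"jaw":0.1},{"tx":0,"ty":0.0,"tz":0,"wx":0,"wy":0,"wz":0,"jaw":0.1}]}}

```text
time: 25.6
tool_pos: [593.0, -156.1, 24.4]
tcp_rot: [2.52, 1.57, 2.715]
contact_force: [0.3, 0.6, -0.0]
grip_width: 50.7
```

Emit:
{"fn": "arm_command", "kwargs": {"plan": [{"tx":-0.5,"ty":0,"tz":0,"wx":0,"wy":0,"wz":0,"jaw":0.1},{"tx":-1.5,"ty":0,"tz":0,"wx":0,"wy":0,"wz":0,"jaw":0.1},{"tx":-2.5,"ty":0,"tz":0,"wx":0,"wy":0,"wz":0,"jaw":0.1},{"tx":-3,"ty":0,"tz":0,"wx":0,"wy":0,"wz":0,"jaw":0.1},{"tx":-3,"ty":0,"tz":0,"wx":0,"wy":0,"wz":0,"jaw":0.1},{"tx":-3,"ty":0,"tz":0,"wx":0,"wy":0,"wz":0,"jaw":0.1},{"tx":-1.5,"ty":0,"tz":0,"wx":0,"wy":0,"wz":0,"jaw":0.1},{"tx":0,"ty":-1.5,"tz":0,"wx":0,"wy":0,"wz":0,"jaw":0.1},{"tx":0,"ty":-3,"tz":-1,"wx":0,"wy":0,"wz":0,"jaw":0.1},{"tx":0,"ty":-3,"tz":-2,"wx":0,"wy":0,"wz":0,"jaw":0.1},{"tx":0,"ty":-3,"tz":-2,"wx":0,"wy":0,"wz":0,"jaw":0.1},{"tx":0,"ty":-3,"tz":-2,"wx":0,"wy":0,"wz":0,"jaw":0.1},{"tx":0,"ty":-3,"tz":-2,"wx":0,"wy":0,"wz":0,"jaw":0.1},{"tx":0,"ty":-2,"tz":-1,"wx":0,"wy":0,"wz":0,"jaw":0.1},{"tx":0,"ty":0,"tz":0,"wx":0,"wy":0,"wz":0,"jaw":0.1}]}}

```text
time: 27.1
tool_pos: [529.5, -360.7, 172.7]
tcp_rot: [2.843, 1.569, 3.034]
contact_force: [-0.2, -0.3, -0.7]
grip_width: 50.4
```

```bash
python3 - <<'E'
from h import *
p,r,o=pose(); np.savez('w15.npz',p=p,r=r); print(p.round(1),o['time'])
w=imaging.capture('wrist'); cv2.imwrite('pics/w15.png',w)
s=imaging.capture('side'); cv2.imwrite('pics/s15.png',s); crop(s,160,140,280,240,6,'s15c')
t=imaging.capture('top'); cv2.imwrite('pics/t15.png',t); crop(t,245,110,365,210,6,'t15c')
E
```

```text
[ 529.5 -360.7  172.7] 27.1
```

View pics/w15.png

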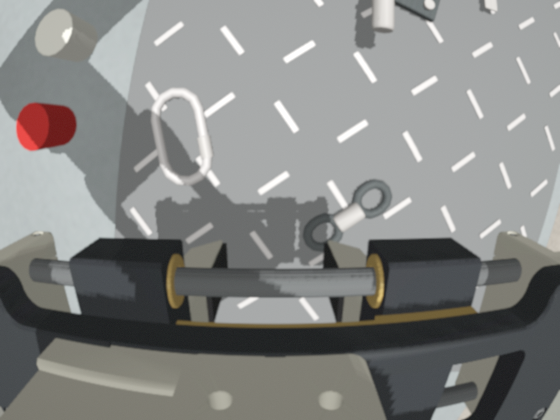

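View pics/t15c.png

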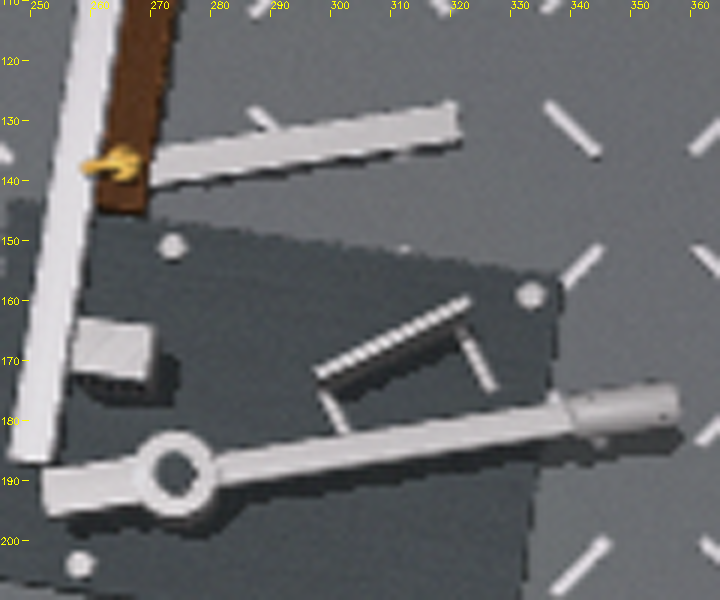

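View pics/s15c.png

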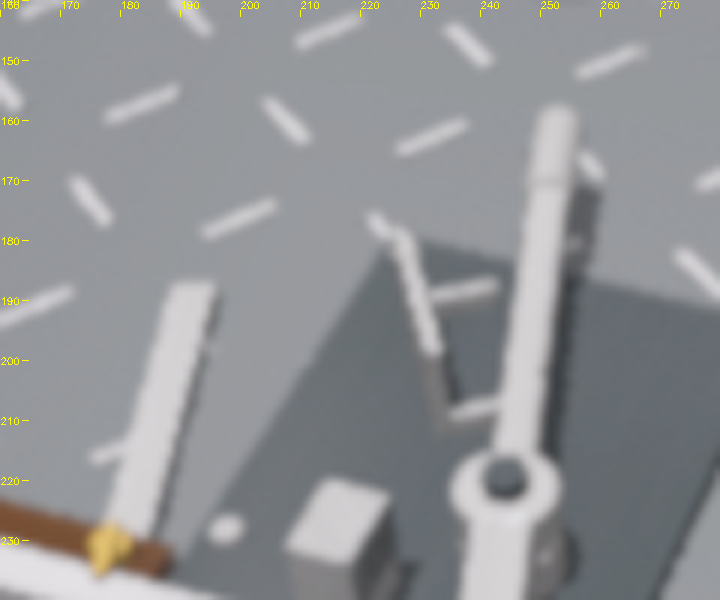

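```bash
cat > edge.py <<'E'
from ang import *
def edges(im,A,B,half,n=40,lo=.1,hi=.9):
    """fit both edges of a bright strip around guessed centre line A->B; returns (edge1 pts, edge2 pts)"""
    A,B=np.array(A,float),np.array(B,float); d=(B-A)/np.linalg.norm(B-A); nn=np.array([-d[1],d[0]])
    g=cv2.cvtColor(im,cv2.COLOR_BGR2GRAY).astype(np.float32); t=np.arange(-half,half+.01,.1); E=[[],[]]
    for f in np.linspace(lo,hi,n):
        c=A+(B-A)*f; q=(c+t[:,None]*nn).astype(np.float32)
        pr=cv2.remap(g,q[:,0].reshape(1,-1),q[:,1].reshape(1,-1),cv2.INTER_LINEAR)[0]
        mx=np.median(np.sort(pr)[-30:]); m=len(t)//2
        for k,sl in((0,np.arange(m,-1,-1)),(1,np.arange(m,len(t)))):
            v=pr[sl]; th=(mx+v[-8:].mean())/2; i=np.argmax(v<th)
            if i>0:E[k].append(c+t[sl[i]]*nn)
    return [np.array(e) for e in E]
def angle(P):
    a=linefit(P); u=np.array([np.sin(a+Y),-np.cos(a+Y)]); n=np.array([-u[1],u[0]]); c=np.median(P[:,:2]@n)
    k=np.abs(P[:,:2]@n-c)<2.5
    for _ in range(3):
        a=linefit(P[k]); u=np.array([np.sin(a+Y),-np.cos(a+Y)]); n=np.array([-u[1],u[0]]); x=P[:,:2]@n; c=np.median(x[k]); k=np.abs(x-c)<1.5
    return round(float(a),4),int(k.sum())
E
python3 - <<'E'
from edge import *
t=cv2.imread('pics/t15.png'); s=cv2.imread('pics/s15.png'); t7=cv2.imread('pics/t7.png'); s10=cv2.imread('pics/s10.png')
def T(p): return (p[0]/6+245,p[1]/6+110)
def S(p): return (p[0]/6+160,p[1]/6+140)
for n,im,A,B,z,h in(('top',t,T((235,468)),T((560,418)),62,6),('top',t,T((165,166)),T((450,123)),25,6),('side',s,S((518,430)),S((548,190)),62,7),('side',s,S((135,510)),S((190,290)),25,8)):
    print(n,z,[angle(unproj(n,e,z)) for e in edges(im,A,B,h)])
E
```

```text
top 62 [(0.2932, 38), (0.2929, 40)]
top 25 [(0.2926, 37), (0.2911, 40)]
side 62 [(0.2872, 40), (0.2941, 40)]
side 25 [(0.2943, 35), (0.2877, 40)]
```

Lever and blade agree to about 0.002 rad in both cameras. Last look at the whole scene.

View pics/t15.png

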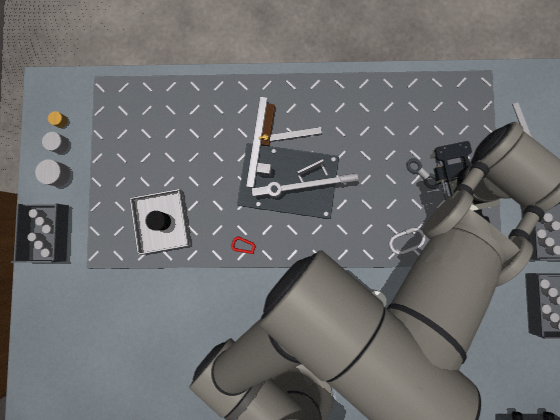

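View pics/s15.png

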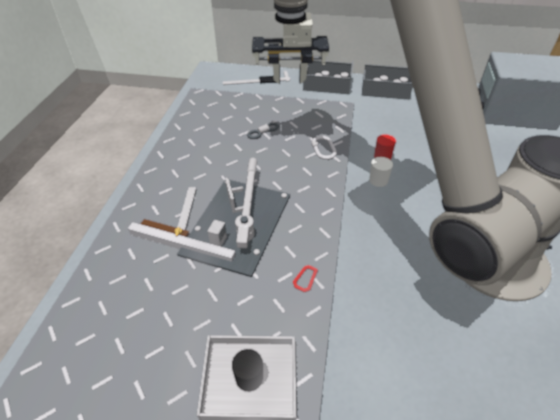

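The stopper stands in the tray (248,370 in the side view), the lever is parallel to the blade, the loose gear and gauge are where they were, and the gripper is clear of everything. Handing in.

```bash
python3 -c "
from plant import bot; print(bot.close_job())"
```

```text
the job is handed in; nothing more can be done
None
```

The job is handed in. I took the black stopper out of the bay and stood it upright near the middle of the tray. Then I swung the lever to the blade's angle and moved the gripper clear, at about 27 s on the robot's clock.

**Last checks**
- **Angles:** in the top view the lever reads 0.293 rad and the blade 0.292. In the side view they read 0.291 and 0.291. Individual edge fits in the side view scatter by about ±0.004. My coarser hand readings earlier put the blade anywhere from 0.275 to 0.305.
- **Scene:** the final pictures show the stopper upright in the tray. The gauge, carabiner, clip and swivel looked to be where they started, by eye rather than by measurement.
- **Forces:** the highest force I read was about 6 N, when the stopper touched the tray floor.

**What went wrong on the way**
- **Lever:** the first swing passed over the lever without touching it. The pictures showed the fingertips about 38 mm shorter than the stated geometry, so I went back and lowered that much further.
- **Stopper:** this also means I lifted the stopper by only its top few millimetres. It held and stayed upright.
- **Interface:** one early pair of move calls was refused because each row needs all its keys. Nothing moved.

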